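# Tip the guest soaps out of their little pail

### The job

Lift the little steel pail of soap balls out of the bamboo organiser by its bail handle, and stand it on the counter. Then let go of the bail, take the pail low down by its foot, and tip all three soap balls into the white bowl, from close above it. Stand the empty pail upright on the counter again, clear of the bowl and the organiser, and leave the other things where they are.

Things in the scene. Friction and masses are not known exactly. Their poses are not given: they have to be found in the camera images.
- pail: Small open round steel pail, 64 mm high; outside diameter 60 mm at the bottom, 64 at 16 mm up, flaring straight to 76 at the rim (bead 79); wall 2.5, floor 5 mm. 120 to 200 g, may be gripped hard. Origin: centre of its underside; z up its axis; y through the two ears of the bail (91 mm over all, 56 mm up). It starts in one of the organiser's two nearer compartments, the soap balls on its floor.
- bail: The pail's bail: a steel-wire hoop (93 mm wide, wire 3.6 mm) on the pail's ears, with a bamboo grip along its top. Origin: middle of the pivot line, 56 mm above the pail's underside; y along the pivot line (as the pail's y), z from there to the middle of the grip. Friction (7 mN m) keeps it where it is left; at the start it leans at most 0.4 rad; it swings 1.7 rad either way.
- bail_grip (a point): Middle of the bail's bamboo grip: a round bar 12 mm in diameter, 40 mm long along the bail's y, 50 mm from the pivot line (106 mm above the pail's underside when the bail is upright).
- soap0: A soap ball, 26 mm in diameter, 11 g, hard; origin at its centre. In the pail at the start. It rolls only down slopes of more than about 10 degrees, so the pail has to be tipped a little past level to empty it.
- soap1: A soap ball like soap0.
- soap2: A soap ball like soap0.
- bowl: White ceramic bowl, round, 190 mm in diameter at the rim, 60 mm high, about 86 mm across at the foot, wall 5 mm, inner floor 6 mm up, 0.6 kg, standing loose on the counter on the other side of the middle from the organiser. Origin: centre of its underside.
- organiser: Bamboo organiser tray, fixed, 200 x 200 mm, 50 mm high, divided by a cross into four open compartments 91 mm square whose centres lie 48.5 mm along x and y from the tray's centre (dividers 43 mm high); floor 6 mm thick, walls 6 mm. Origin: centre of its underside; x points away from the robot at yaw 0.
- lotion: Lotion bottle, 50 mm in diameter, 120 mm high, in one of the organiser's two far compartments. Bystander. Origin: underside.
- tumbler: White ceramic tumbler, 68 mm in diameter, 90 mm high, in the other far compartment. Bystander. Origin: underside.
- cream: Cream jar, 62 mm in diameter, 50 mm high, in the compartment beside the pail. Bystander. Origin: underside.
- pump: Black pump bottle, 62 mm in diameter, 163 mm high, behind, left of the middle of the counter. Bystander. Origin: underside.
- scent: Glass scent bottle with a metal cap, 35 x 50 mm, 96 mm high, behind, right of the middle of the counter. Bystander. Origin: underside.
- soapdish: White soap dish with a bar of soap, 85 x 125 mm, 36 mm high, at the left near the wash basin. Bystander. Origin: underside.
Mind the look-alikes: they are no part of the job. What is shaped like the pail but red is not meant.

How it is judged:
On the way, in this order (a step that is already met when the one before it is completed fails the run):
1. the pail is lifted clear of the organiser's walls by its bail, hanging upright (height (world z) of pail above 0.055 m and contact force between bail and the fingers above 0.5 N and angle between pail's own z axis and vertical below 0.5 rad), for 0.1 s.
2. the pail stands upright on the counter, let go, with the three soap balls still in it (height (world z) of pail below 0.005 m and angle between pail's own z axis and vertical below 0.08 rad and contact force between pail and the fingers below 0.1 N and linear speed of pail below 0.03 m/s and distance between each of soap0, soap1, soap2 and pail below 0.065 m), for 0.1 s.
3. the pail is tipped, held in its lower part and not by the bail (angle between pail's own z axis and vertical above 1.2 rad and contact force between pail and the fingers above 0.5 N and contact force between bail and the fingers below 0.5 N and z of the grasp point in the frame of pail below 0.042 m), for 0.1 s.
At the end, for the whole second after the job is handed in: All three soap balls lie at rest in the bowl (within 85 mm of its axis, centres below 65 mm), and the empty pail stands upright (within 0.08 rad), at rest on the counter itself, clear of the bowl and the organiser (horizontal distance between each of soap0, soap1, soap2 and bowl below 0.085 m and height (world z) of each of soap0, soap1, soap2 below 0.065 m and height (world z) of pail between -0.005 and 0.005 m and angle between pail's own z axis and vertical below 0.08 rad and horizontal distance between pail and bowl above 0.12 m and linear speed of pail below 0.02 m/s and linear speed of each of soap0, soap1, soap2 below 0.05 m/s); the robot touches nothing.
It fails at once if a soap ball is flung or dropped from a height (faster than 1.8 m/s, a fall of about 16 cm) (linear speed of any of soap0, soap1, soap2 above 1.8 m/s).
It fails at once if the bowl is shoved more than 40 mm or tipped (distance of bowl from where it was at the start of the episode above 0.04 m or angle between bowl's own z axis and vertical above 0.4 rad).
It fails at once if a bystander is shoved more than 40 mm or knocked over (distance of any of lotion, tumbler, cream, pump, scent, soapdish from where it was at the start of the episode above 0.04 m or angle between any of lotion, tumbler, pump, scent's own z axis and vertical above 0.5 rad).
It also fails if it takes over 72 s, if anything falls off the work surface, if the arm or the gripper's body presses on something with over 40 N, if the wrist force passes 120 N, or if a joint passes its speed limit or range.

### The arm

A 7-joint arm with a two-finger parallel gripper is mounted at the origin on the work surface. World frame = base frame: x ahead of the robot, y to its left, z up, the work surface at z = 0. Lengths are in m, angles in rad, forces in N, time in s.
With the tool pointing down it reaches from about 0.425 to 0.875 m from the base axis. Payload 4.7 kg.
Tool frame: the origin (TCP) lies midway between the tips of the shut fingers; the grasp point (between the pads) lies 19 mm behind it (r.tcp_to_grasp is the distance from the TCP to the grasp point, in m); z points along the fingers, y is the line along which they close (so a half turn about z gives the same grasp; the last joint's range is limited). The gripper opens to 87 mm and grips with 3 to 60 N. Pads are 19 mm wide; open, the fingers measure 117 mm over their backs; the gripper's body (75 mm by 190 mm) begins 51 mm behind the grasp point.
Start: joints at [-1.089, 0.321, -0.07, 1.45, 0.023, 1.371, -0.057], TCP at [0.293, 0.58, 0.195] pointing down, gripper open.
Joint ranges: [-2.86, 2.86], [-0.3, 2.09], [-1.38, 1.24], [0.06, 2.45], [-1.56, 4.7], [0.09, 2.05], [-2.69, 2.69]. Speed limits (rad/s): [2.57, 2.57, 3.14, 3.14, 3.14, 3.14, 3.14].

### API

Orientations are given as a unit quaternion [w, x, y, z].
In Python, from plant import get_state, eyes, r gives the robot as it stands.
- The arm moves only by the tool jog_arm, never from a script. Its argument "targets" is a list of rows, each an object of numbers: "x", "y", "z": the shift along the tool's x, y, z normalised to -1 to 1, where 1 is 100 mm; "ax", "ay", "az": the turn, a rotation vector about the tool's x, y, z normalised to -1 to 1, where 1 is 90 degrees; "hand": the closure, from -1 (fully open) to 1 (shut). In form: [{"x": .., "y": .., "z": .., "ax": .., "ay": .., "az": .., "hand": ..}, ...]. A call has 1 to 8 rows; each row shifts and turns the commanded pose from where the row before left it, along the tool's axes as they then stand; what a row does not reach is not made up. A row lasts 1/12 s, in which the tool goes at most 41.7 mm and 7.16 degrees, less where a joint would pass 70% of its speed; a pose out of reach is approached as far as the arm can. A call with a number of a shift or a turn outside -1 to 1 is refused whole. A call with a gripper value outside its range is refused whole. The fingers move at their own pace and stop on an object; the grip force is fixed at half the most. Time passes only in rows, so rows that do not move let the fingers close. It gives the time, the measured TCP pose, the force, the opening and the grip force at its end, in the units of the state.
- get_state(): the state, without advancing time (a new reading comes with each control period).
- eyes.get_image(name): name is "scene" or "top" or "wrist"; returns a dict with "image" (420x560x3 uint8, red, green, blue), "K" (3x3 intrinsics, pixels), "k1" (the pictures are not rectified: a ray, as slopes to the right and down, at radius r is drawn at 1 + k1 r^2 times it, then the intrinsics apply), "position" and "orientation" of the camera in the world; the wrist camera has in their place "hand_eye" (4x4, takes a point from camera to tool coordinates, whose origin is the TCP and whose axes are the flange's). Camera axes: x right, y down, z forward; pixel columns grow to the right and rows downward; lengths in m; the calibration is good to about 2 mm. A picture is of the moment at which its call begins: read the wrist's pose just before it. There is no depth.
- r.job_done(): hands the job in; it is judged then, once.
The state is a dict: "t": time; "joints": joint angles; "dq": joint speeds; "joint_efforts": joint torques, N m; "tool_pos": TCP position; "ee_rot": TCP orientation; "ft_force": force on the tool from outside, world axes, zero at the start; "wrist_torque": the same for the moment, N m; "gripper_width": finger opening in m; "grasp_force": force on a finger pad.
Only numpy, scipy, OpenCV 4.12 (cv2) and the standard library are available. Lean on these libraries where they do the work, as an engineer would, in place of code of your own. Each camera call takes 0.05 s, during which the arm holds its last target. There are 200 camera calls.

## Working session

There is one attempt and no reset: what is moved stays moved. The work goes in short steps, Python scripts to look and compute and a tool call to move; the robot and the scene stay as the last step left them, time stands still between calls to the robot, and variables do not carry over. Pictures are saved under pics/ and viewed, at most 10 in all, crops included, and the job is handed in when it is done.

Besides the shell and the picture viewer there is one more tool, called as name([rows], argument=value, ...), one row to a line, values as JSON. jog_arm: Moves the arm, as the interface text tells. Scaled input: -1 to 1 covers 100 mm each way for a shift and 90 degrees each way for a turn. Its arguments: {"type":"object","properties":{"targets":{"type":"array","items":{"type":"object","properties":{"x":{"type":"number"},"y":{"type":"number"},"z":{"type":"number"},"ax":{"type":"number"},"ay":{"type":"number"},"az":{"type":"number"},"hand":{"type":"number"}}}}},"required":["targets"]}

```bash
ls; mkdir -p pics; cat > h.py <<'E'
import numpy as np,cv2
from scipy.spatial.transform import Rotation as R
from plant import get_state, eyes, r
def rot(q): return R.from_quat([q[1],q[2],q[3],q[0]]).as_matrix()
def cam(d,s=None):
    if 'hand_eye' in d:
        H=np.array(d['hand_eye']); Rt=rot(s['ee_rot']); 
        return Rt@H[:3,:3], Rt@H[:3,3]+np.array(s['tool_pos'])
    return rot(d['orientation']), np.array(d['position'])
def ray(d,u,v,s=None):
    K=np.array(d['K']); x=np.array([(u-K[0,2])/K[0,0],(v-K[1,2])/K[1,1]]); y=x.copy()
    for _ in range(20): y=x/(1+d['k1']*(y@y))
    Rc,p=cam(d,s); return p, Rc@np.array([y[0],y[1],1])
def atz(d,u,v,z,s=None):
    p,w=ray(d,u,v,s); return p+w*(z-p[2])/w[2]
def proj(d,P,s=None):
    Rc,p=cam(d,s); c=Rc.T@(np.array(P)-p); x=c[:2]/c[2]; x=x*(1+d['k1']*(x@x)); K=np.array(d['K'])
    return K[0,0]*x[0]+K[0,2],K[1,1]*x[1]+K[1,2]
E
python3 - <<'E'
from h import *
import pickle
s=get_state();print(s)
D={n:eyes.get_image(n) for n in('scene','top')}
pickle.dump(D,open('d0.pkl','wb'))
for n in D: cv2.imwrite(f'pics/{n}0.png',cv2.resize(D[n]['image'][:,:,::-1],(800,600)))
for n in D: print(n,D[n]['position'],D[n]['orientation'],D[n]['K'],D[n]['k1'])
E
```

```text
pics
{'t': 0.0, 'joints': array([-1.08892952,  0.3218281 , -0.07013454,  1.45167583,  0.02259859,
        1.37081361, -0.05687137]), 'dq': array([-0.000756  ,  0.00028959,  0.00099246,  0.00037788,  0.00105584,
        0.0004347 , -0.00050517]), 'joint_efforts': array([-6.43753697e-05, -4.91278303e+01, -4.03972026e-01, -3.12526309e+01,
       -6.38717436e-02,  4.38043533e-02,  1.79892613e-04]), 'tool_pos': array([0.29282243, 0.57961627, 0.19385824]), 'ee_rot': array([-1.84199047e-04,  2.31705167e-01,  9.72785576e-01, -9.50782880e-04]), 'ft_force': array([ 0.03458593, -0.12559559, -0.18345403]), 'wrist_torque': array([ 0.00201293,  0.0390081 , -0.04468578]), 'grasp_force': 0.0, 'gripper_width': 0.08680892914291025}
scene [ 1.17207145 -0.40841109  0.86789672] [-0.32610578  0.80358122  0.46553139 -0.17661476] [[427.63574257   0.         284.11245876]
 [  0.         427.63574257 208.50357589]
 [  0.           0.           1.        ]] -0.11319293400066915
top [ 0.33018306 -0.00300017  1.49621796] [ 0.04329259 -0.70506879  0.70621404 -0.04759706] [[509.26255615   0.         273.70995012]
 [  0.         509.26255615 211.19364226]
 [  0.           0.           1.        ]] -0.03189299102741541
```

View pics/top0.png

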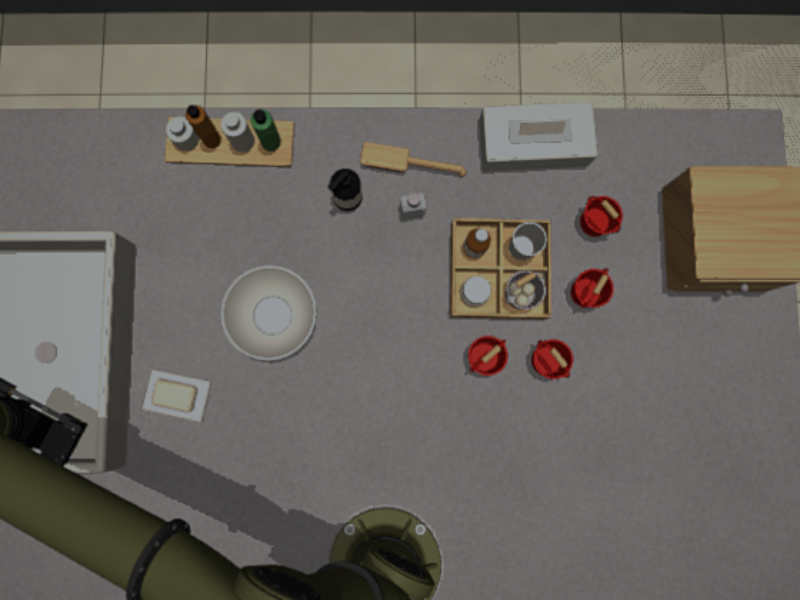

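View pics/scene0.png

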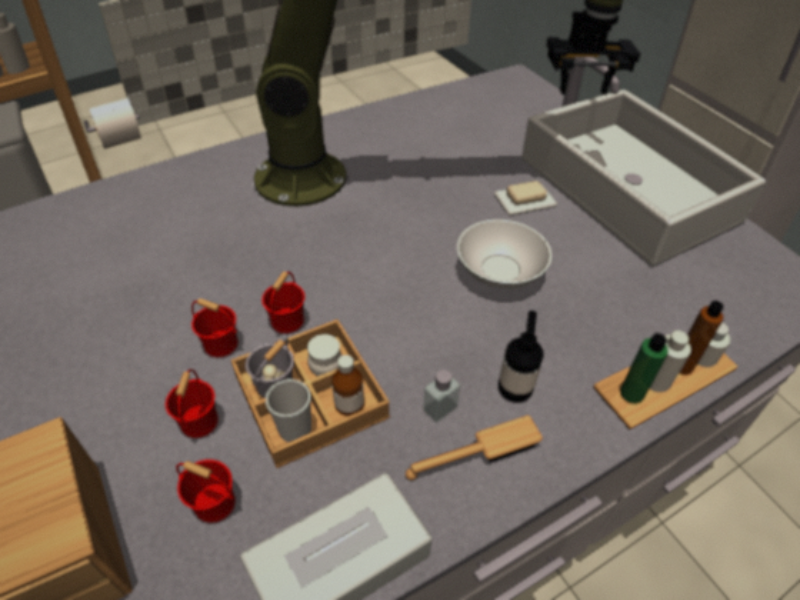

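In the top view the steel pail with soap balls stands at (523,291), in the near-right compartment. The red pails at (487,356), (552,358), (592,289) and (601,216) are look-alikes outside the organiser. Only the grey pail fits the description, and I'll confirm it in an enlarged crop.

```bash
python3 - <<'E'
from h import *
import pickle
D=pickle.load(open('d0.pkl','rb'))
a=D['top']['image'][140:230,305:400,::-1]; b=D['scene']['image'][215:325,155:275,::-1]
cv2.imwrite('pics/crop1.png',np.hstack([cv2.resize(a,(400,380),interpolation=2),cv2.resize(b,(400,380),interpolation=2)]))
f=1/1.42857
t=D['top']
for n,u,v,z in [('org1',452,219,.05),('org2',550,219,.05),('org3',549,318,.05),('org4',451,317,.05),('bowl',269,312,.06),('bowlL',222,312,.06),('bowlR',316,312,.06),('bowlT',269,266,.06),('bowlB',269,359,.06),('bowlfloor',273,316,.006),('pump',346,190,.1),('red1',487,356,.06),('red2',552,358,.06),('red3',592,289,.06),('pail',523,291,.07),('soapdish',176,396,.03)]:
    print(n,atz(t,u*f,v*f,z).round(3))
E
```

```text
org1 [ 0.687 -0.137  0.05 ]
org2 [ 0.687 -0.337  0.05 ]
org3 [ 0.484 -0.329  0.05 ]
org4 [ 0.486 -0.132  0.05 ]
bowl [0.496 0.231 0.06 ]
bowlL [0.496 0.324 0.06 ]
bowlR [0.496 0.137 0.06 ]
bowlT [0.588 0.232 0.06 ]
bowlB [0.402 0.229 0.06 ]
bowlfloor [0.494 0.231 0.006]
pump [0.733 0.077 0.1  ]
red1 [ 0.408 -0.201  0.06 ]
red2 [ 0.403 -0.33   0.06 ]
red3 [ 0.541 -0.415  0.06 ]
pail [ 0.536 -0.274  0.07 ]
soapdish [0.33  0.419 0.03 ]
```

View pics/crop1.png

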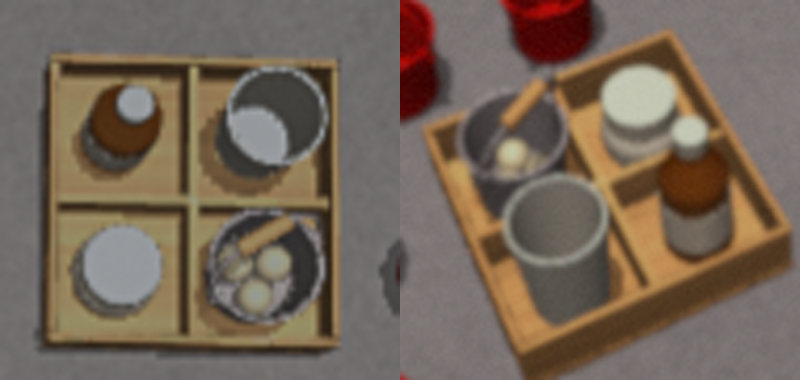

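```bash
python3 - <<'E'
from h import *
import pickle
D=pickle.load(open('d0.pkl','rb'));t=D['top'];c=D['scene']
T=lambda x,y:(305+x/4.2105,140+y/4.2222)
S=lambda x,y:(155+(x-400)/3.3333,215+y/3.4545)
def tri(a,b):
    p,w=ray(t,*a);q,v=ray(c,*b);w/=np.linalg.norm(w);v/=np.linalg.norm(v)
    A=np.stack([w,-v],1);k=np.linalg.lstsq(A,q-p,rcond=None)[0]
    return (p+k[0]*w).round(4),(q+k[1]*v).round(4)
print('grip',tri(T(268,238),S(526,103)))
for u in [(242,255),(295,222)]: print(atz(t,*T(*u),.11))
print('rim',[atz(t,*T(*u),.07).round(3) for u in[(266,266),(207,266),(325,266),(266,208),(266,325)]])
print('scene rim',[atz(c,*S(*u),.07).round(3) for u in[(457,130),(568,130),(513,93),(513,175)]])
print('soaps',[atz(t,*T(*u),.024).round(3) for u in[(236,263),(273,264),(256,295)]])
E
```

```text
grip (array([ 0.5508, -0.2743,  0.1079]), array([ 0.5526, -0.2695,  0.1073]))
[ 0.53919938 -0.25650863  0.11      ]
[ 0.5610187  -0.29196062  0.11      ]
rim [array([ 0.538, -0.28 ,  0.07 ]), array([ 0.538, -0.24 ,  0.07 ]), array([ 0.538, -0.32 ,  0.07 ]), array([ 0.577, -0.281,  0.07 ]), array([ 0.498, -0.279,  0.07 ])]
scene rim [array([ 0.52 , -0.314,  0.07 ]), array([ 0.559, -0.246,  0.07 ]), array([ 0.509, -0.267,  0.07 ]), array([ 0.575, -0.294,  0.07 ])]
soaps [array([ 0.547, -0.268,  0.024]), array([ 0.546, -0.294,  0.024]), array([ 0.524, -0.281,  0.024])]
```

The crop confirms it: the grey pail at crop (266,266) holds three pale soap balls, and its bail grip runs from (242,255) to (295,222). Next I go above the grip.

jog_arm([
  {"z": -0.3,"hand": -0.2},
  {"z": -0.3,"hand": -0.2},
  {"x": -0.257,"y": -0.269,"hand": -0.2},
  {"x": -0.257,"y": -0.269,"hand": -0.2},
  {"x": -0.257,"y": -0.269,"hand": -0.2},
  {"x": -0.257,"y": -0.269,"hand": -0.2},
  {"x": -0.257,"y": -0.269,"hand": -0.2},
  {"x": -0.257,"y": -0.269,"hand": -0.2},
])

```text
invalid input at $.targets[0]: expected keys x, y, z, ax, ay, az, hand
```

jog_arm([
  {"x": -0.257,"y": -0.269,"hand": -0.2},
  {"x": -0.257,"y": -0.269,"hand": -0.2},
  {"x": -0.257,"y": -0.269,"hand": -0.2},
  {"x": -0.257,"y": -0.269,"hand": -0.2},
  {"x": -0.257,"y": -0.269,"hand": -0.2},
  {"x": -0.257,"y": -0.269,"hand": -0.2},
  {"x": -0.257,"y": -0.269,"hand": -0.2},
  {"x": -0.257,"y": -0.269,"hand": -0.2},
])

```text
invalid input at $.targets[0]: expected keys x, y, z, ax, ay, az, hand
```

jog_arm([
  {"x": -0.257,"y": -0.269,"hand": -0.2},
  {"x": -0.257,"y": -0.269,"hand": -0.2},
  {"x": -0.257,"y": -0.269,"hand": -0.2},
  {"x": -0.257,"y": -0.269,"hand": -0.2},
  {"x": -0.257,"y": -0.269,"hand": -0.2},
  {"x": -0.257,"y": -0.269,"hand": -0.2},
  {"x": -0.257,"y": -0.269,"hand": -0.2},
  {"x": -0.257,"y": -0.269,"hand": -0.2},
])

```text
invalid input at $.targets[0]: expected keys x, y, z, ax, ay, az, hand
```

jog_arm([
  {"x": -0.257,"y": -0.269,"hand": -0.2},
  {"x": -0.257,"y": -0.269,"hand": -0.2},
  {"az": 0.07,"hand": -0.2},
  {"az": 0.07,"hand": -0.2},
  {"az": 0.07,"hand": -0.2},
  {"az": 0.07,"hand": -0.2},
  {"az": 0.07,"hand": -0.2},
  {"hand": -0.2},
])

```text
invalid input at $.targets[0]: expected keys x, y, z, ax, ay, az, hand
```

```bash
cat > pic.py <<'E'
from h import *
import pickle,sys
n,o=sys.argv[1:3]
s=get_state();d=eyes.get_image(n);pickle.dump((s,d),open(o+'.pkl','wb'))
cv2.imwrite(f'pics/{o}.png',cv2.resize(d['image'][:,:,::-1],(800,600)))
print('t',s['t'],'J',s['joints'].round(3),'p',s['tool_pos'].round(4),'R',rot(s['ee_rot']).round(3).tolist(),s['gripper_width'],s['grasp_force'],s['ft_force'].round(1))
E
python3 pic.py wrist w1; python3 -c "
from h import *;import pickle
s,d=pickle.load(open('w1.pkl','rb'));print(d['hand_eye'],d['K'],d['k1'])
print('exp grip',proj(d,[.5515,-.273,.108],s),'ends',proj(d,[.5405,-.255,.108],s),proj(d,[.5625,-.291,.108],s),'rim',proj(d,[.538,-.28,.07],s))"
```

```text
t 0.1 J [-1.089  0.322 -0.07   1.452  0.023  1.371 -0.057] p [0.2929 0.5797 0.194 ] R [[-0.893, 0.451, -0.001], [0.451, 0.893, -0.002], [-0.0, -0.002, -1.0]] 0.08683766534330374 0.0 [ 0.2 -0.1  0.3]
[[ 8.38694987e-04 -9.54367145e-01 -2.98634642e-01  8.23234498e-02]
 [ 9.99999635e-01  8.49101080e-04  9.49002669e-05 -5.70431684e-04]
 [ 1.63001301e-04 -2.98634613e-01  9.54367509e-01 -1.89804991e-01]
 [ 0.00000000e+00  0.00000000e+00  0.00000000e+00  1.00000000e+00]] [[378.55942094   0.         288.44466861]
 [  0.         378.55942094 209.86444913]
 [  0.           0.           1.        ]] -0.03929544369767423
exp grip (np.float64(-159.1747740119887), np.float64(614.547301459211)) ends (np.float64(-158.0578021019511), np.float64(608.5696747889008)) (np.float64(-160.22624882227103), np.float64(620.3204202078186)) rim (np.float64(-146.27224191555962), np.float64(582.3989295639433))
```

View pics/w1.png

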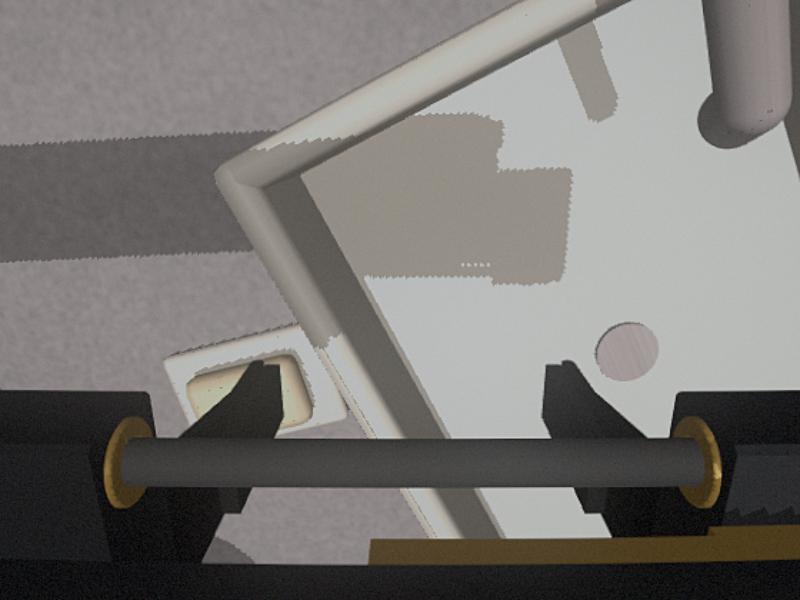

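The moves were refused because every key is required in each row, so this picture shows only the basin. I'll resend with all keys.

jog_arm([
  {"x": 0,"y": 0,"z": -0.3,"ax": 0,"ay": 0,"az": 0,"hand": -0.2},
  {"x": 0,"y": 0,"z": -0.3,"ax": 0,"ay": 0,"az": 0,"hand": -0.2},
  {"x": -0.257,"y": -0.269,"z": 0,"ax": 0,"ay": 0,"az": 0,"hand": -0.2},
  {"x": -0.257,"y": -0.269,"z": 0,"ax": 0,"ay": 0,"az": 0,"hand": -0.2},
  {"x": -0.257,"y": -0.269,"z": 0,"ax": 0,"ay": 0,"az": 0,"hand": -0.2},
  {"x": -0.257,"y": -0.269,"z": 0,"ax": 0,"ay": 0,"az": 0,"hand": -0.2},
  {"x": -0.257,"y": -0.269,"z": 0,"ax": 0,"ay": 0,"az": 0,"hand": -0.2},
  {"x": -0.257,"y": -0.269,"z": 0,"ax": 0,"ay": 0,"az": 0,"hand": -0.2},
])

```text
t: 0.82
tool_pos: [0.3581, 0.3646, 0.2547]
ee_rot: [-0.0, 0.232, 0.973, -0.0]
ft_force: [0.6, 0.6, 0.4]
gripper_width: 0.0532
grasp_force: 0.0
```

jog_arm([
  {"x": -0.257,"y": -0.269,"z": 0,"ax": 0,"ay": 0,"az": 0,"hand": -0.2},
  {"x": -0.257,"y": -0.269,"z": 0,"ax": 0,"ay": 0,"az": 0,"hand": -0.2},
  {"x": -0.257,"y": -0.269,"z": 0,"ax": 0,"ay": 0,"az": 0,"hand": -0.2},
  {"x": -0.257,"y": -0.269,"z": 0,"ax": 0,"ay": 0,"az": 0,"hand": -0.2},
  {"x": -0.257,"y": -0.269,"z": 0,"ax": 0,"ay": 0,"az": 0,"hand": -0.2},
  {"x": -0.257,"y": -0.269,"z": 0,"ax": 0,"ay": 0,"az": 0,"hand": -0.2},
  {"x": -0.257,"y": -0.269,"z": 0,"ax": 0,"ay": 0,"az": 0,"hand": -0.2},
  {"x": -0.257,"y": -0.269,"z": 0,"ax": 0,"ay": 0,"az": 0,"hand": -0.2},
])

```text
t: 1.48
tool_pos: [0.4444, 0.0799, 0.2549]
ee_rot: [0.0, 0.232, 0.973, 0.0]
ft_force: [0.5, -1.1, 0.3]
gripper_width: 0.0518
grasp_force: 0.0
```

jog_arm([
  {"x": -0.257,"y": -0.269,"z": 0,"ax": 0,"ay": 0,"az": 0,"hand": -0.2},
  {"x": -0.257,"y": -0.269,"z": 0,"ax": 0,"ay": 0,"az": 0,"hand": -0.2},
  {"x": -0.257,"y": -0.269,"z": 0,"ax": 0,"ay": 0,"az": 0,"hand": -0.2},
  {"x": -0.257,"y": -0.269,"z": 0,"ax": 0,"ay": 0,"az": 0,"hand": -0.2},
  {"x": -0.257,"y": -0.269,"z": 0,"ax": 0,"ay": 0,"az": 0,"hand": -0.2},
  {"x": -0.257,"y": -0.269,"z": 0,"ax": 0,"ay": 0,"az": 0,"hand": -0.2},
  {"x": -0.257,"y": -0.269,"z": 0,"ax": 0,"ay": 0,"az": 0,"hand": -0.2},
  {"x": -0.257,"y": -0.269,"z": 0,"ax": 0,"ay": 0,"az": 0,"hand": -0.2},
])

```text
t: 2.15
tool_pos: [0.5311, -0.2046, 0.255]
ee_rot: [0.0, 0.231, 0.973, 0.0]
ft_force: [1.0, 0.4, 0.4]
gripper_width: 0.052
grasp_force: 0.0
```

jog_arm([
  {"x": -0.257,"y": -0.269,"z": 0,"ax": 0,"ay": 0,"az": 0,"hand": -0.2},
  {"x": -0.257,"y": -0.269,"z": 0,"ax": 0,"ay": 0,"az": 0,"hand": -0.2},
  {"x": 0,"y": 0,"z": 0,"ax": 0,"ay": 0,"az": 0.07,"hand": -0.2},
  {"x": 0,"y": 0,"z": 0,"ax": 0,"ay": 0,"az": 0.07,"hand": -0.2},
  {"x": 0,"y": 0,"z": 0,"ax": 0,"ay": 0,"az": 0.07,"hand": -0.2},
  {"x": 0,"y": 0,"z": 0,"ax": 0,"ay": 0,"az": 0.07,"hand": -0.2},
  {"x": 0,"y": 0,"z": 0,"ax": 0,"ay": 0,"az": 0.07,"hand": -0.2},
  {"x": 0,"y": 0,"z": 0,"ax": 0,"ay": 0,"az": 0,"hand": -0.2},
])

```text
t: 2.82
tool_pos: [0.5524, -0.2741, 0.2545]
ee_rot: [-0.0, 0.488, 0.873, -0.0]
ft_force: [0.7, -0.1, -0.3]
gripper_width: 0.052
grasp_force: 0.0
```

```bash
python3 pic.py wrist w2; python3 -c "
from h import *;import pickle
s,d=pickle.load(open('w2.pkl','rb'))
f=800/560
for P in [.5515,-.273,.108],[.5405,-.255,.108],[.5625,-.291,.108],[.538,-.28,.07],list(s['tool_pos']): print(np.array(proj(d,P,s))*f)"
```

```text
t 2.8167 J [-0.269  0.296  0.865  1.473 -0.224  1.477  1.145] p [ 0.5524 -0.2741  0.2545] R [[-0.523, 0.852, -0.001], [0.852, 0.523, 0.0], [0.0, -0.001, -1.0]] 0.051995638228031944 0.0 [ 0.7 -0.1 -0.3]
[412.42442121 263.0766146 ]
[412.52255266 230.29142837]
[412.32964255 294.71866473]
[390.88636839 248.97362365]
[413.1883002  356.56209119]
```

View pics/w2.png

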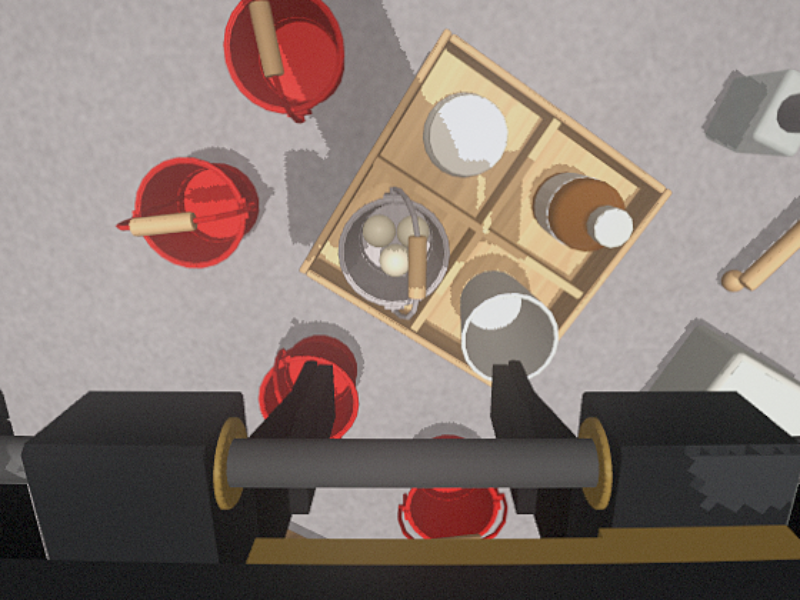

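The wrist view shows the grey pail's rim centred at (394,253) and the bail grip from (417,237) to (416,298), square to the fingers' closing line. The red pails stand elsewhere.

```bash
python3 -c "
from h import *;import pickle
s,d=pickle.load(open('w2.pkl','rb'));f=560/800
for u,z in [((416.5,267),.108),((394,253),.07)]:
  p=atz(d,u[0]*f,u[1]*f,z,s);print(p,'tool',rot(s['ee_rot']).T@(p-s['tool_pos']))"
```

```text
[ 0.55506974 -0.27382794  0.108     ] tool [-0.00123299  0.00245875  0.14652799]
[ 0.54136312 -0.2813331   0.07      ] tool [-0.00047809 -0.01312698  0.18453738]
```

jog_arm([
  {"x": -0.01,"y": 0.02,"z": 0.3,"ax": 0,"ay": 0,"az": 0,"hand": -0.2},
  {"x": 0,"y": 0,"z": 0.35,"ax": 0,"ay": 0,"az": 0,"hand": -0.2},
  {"x": 0,"y": 0,"z": 0.35,"ax": 0,"ay": 0,"az": 0,"hand": -0.2},
  {"x": 0,"y": 0,"z": 0.35,"ax": 0,"ay": 0,"az": 0,"hand": -0.2},
  {"x": 0,"y": 0,"z": 0.3,"ax": 0,"ay": 0,"az": 0,"hand": -0.2},
  {"x": 0,"y": 0,"z": 0,"ax": 0,"ay": 0,"az": 0,"hand": -0.2},
  {"x": 0,"y": 0,"z": 0,"ax": 0,"ay": 0,"az": 0,"hand": 1},
  {"x": 0,"y": 0,"z": 0,"ax": 0,"ay": 0,"az": 0,"hand": 1},
])

```text
t: 3.53
tool_pos: [0.5559, -0.2747, 0.0919]
ee_rot: [0.001, 0.487, 0.874, 0.0]
ft_force: [0.0, 0.1, 0.0]
gripper_width: 0.045
grasp_force: 0.0
```

jog_arm([
  {"x": 0,"y": 0,"z": 0,"ax": 0,"ay": 0,"az": 0,"hand": 1},
  {"x": 0,"y": 0,"z": 0,"ax": 0,"ay": 0,"az": 0,"hand": 1},
  {"x": 0,"y": 0,"z": 0,"ax": 0,"ay": 0,"az": 0,"hand": 1},
  {"x": 0,"y": 0,"z": 0,"ax": 0,"ay": 0,"az": 0,"hand": 1},
  {"x": 0,"y": 0,"z": 0,"ax": 0,"ay": 0,"az": 0,"hand": 1},
])

```text
t: 3.95
tool_pos: [0.5551, -0.2741, 0.0906]
ee_rot: [0.0, 0.487, 0.873, 0.0]
ft_force: [1.0, -0.3, 0.9]
gripper_width: 0.0134
grasp_force: 0.0
```

jog_arm([
  {"x": 0,"y": 0,"z": 0,"ax": 0,"ay": 0,"az": 0,"hand": 1},
  {"x": 0,"y": 0,"z": 0,"ax": 0,"ay": 0,"az": 0,"hand": 1},
  {"x": 0,"y": 0,"z": 0,"ax": 0,"ay": 0,"az": 0,"hand": 1},
  {"x": 0,"y": 0,"z": -0.03,"ax": 0,"ay": 0,"az": 0,"hand": 1},
  {"x": 0,"y": 0,"z": -0.05,"ax": 0,"ay": 0,"az": 0,"hand": 1},
  {"x": 0,"y": 0,"z": -0.1,"ax": 0,"ay": 0,"az": 0,"hand": 1},
  {"x": 0,"y": 0,"z": -0.1,"ax": 0,"ay": 0,"az": 0,"hand": 1},
  {"x": 0,"y": 0,"z": -0.1,"ax": 0,"ay": 0,"az": 0,"hand": 1},
])

```text
t: 4.62
tool_pos: [0.5551, -0.2743, 0.1295]
ee_rot: [0.001, 0.487, 0.873, 0.0]
ft_force: [0.0, 0.1, 0.1]
gripper_width: 0.0001
grasp_force: 0.0
```

jog_arm([
  {"x": 0,"y": 0,"z": -0.1,"ax": 0,"ay": 0,"az": 0,"hand": 1},
  {"x": 0,"y": 0,"z": -0.1,"ax": 0,"ay": 0,"az": 0,"hand": 1},
  {"x": 0,"y": 0,"z": -0.1,"ax": 0,"ay": 0,"az": 0,"hand": 1},
  {"x": 0,"y": 0,"z": -0.1,"ax": 0,"ay": 0,"az": 0,"hand": 1},
  {"x": 0,"y": 0,"z": -0.1,"ax": 0,"ay": 0,"az": 0,"hand": 1},
  {"x": 0,"y": 0,"z": -0.1,"ax": 0,"ay": 0,"az": 0,"hand": 1},
  {"x": 0,"y": 0,"z": -0.05,"ax": 0,"ay": 0,"az": 0,"hand": 1},
  {"x": 0,"y": 0,"z": 0,"ax": 0,"ay": 0,"az": 0,"hand": 1},
])

```text
t: 5.28
tool_pos: [0.5555, -0.2745, 0.1945]
ee_rot: [0.001, 0.487, 0.873, 0.0]
ft_force: [1.2, 0.3, 0.5]
gripper_width: 0.0003
grasp_force: 0.0
```

```bash
python3 pic.py scene s2; python3 -c "
import cv2;i=cv2.imread('pics/s2.png');cv2.imwrite('pics/s2c.png',i[150:450,100:500])"
```

```text
t 5.2833 J [-0.262  0.328  0.851  1.561 -0.25   1.364  1.167] p [ 0.5555 -0.2745  0.1945] R [[-0.525, 0.851, 0.002], [0.851, 0.525, -0.001], [-0.002, 0.001, -1.0]] 0.000307207366375406 0.0 [1.2 0.3 0.5]
```

View pics/s2c.png

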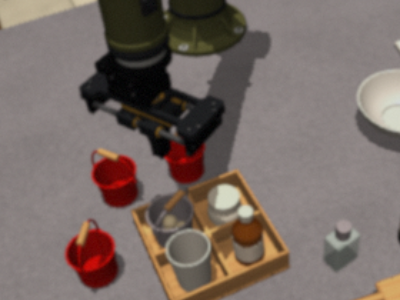

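```bash
python3 pic.py wrist w3; python3 -c "
from h import *;import pickle
s,d=pickle.load(open('s2.pkl','rb'))
f=800/560
for P in list(s['tool_pos']),[.555,-.274,.108],[.541,-.281,.07]: print(np.array(proj(d,P))*f-[100,150])
s,d=pickle.load(open('w3.pkl','rb'))
for P in list(s['tool_pos']),[.555,-.274,.108],[.541,-.281,.07]: print(np.array(proj(d,P,s))*f)
"
```

```text
t 5.3333 J [-0.262  0.328  0.851  1.562 -0.251  1.364  1.167] p [ 0.5551 -0.2742  0.1935] R [[-0.525, 0.851, 0.001], [0.851, 0.525, -0.0], [-0.001, 0.001, -1.0]] 0.00038081949334464835 0.0 [-0.4 -0.2  0.2]
[164.96311481 165.39168664]
[173.25821161 201.55178777]
[169.33478113 211.78039518]
[413.18986525 356.56514804]
[412.74870392 291.93119671]
[386.51261228 271.52099509]
```

View pics/w3.png

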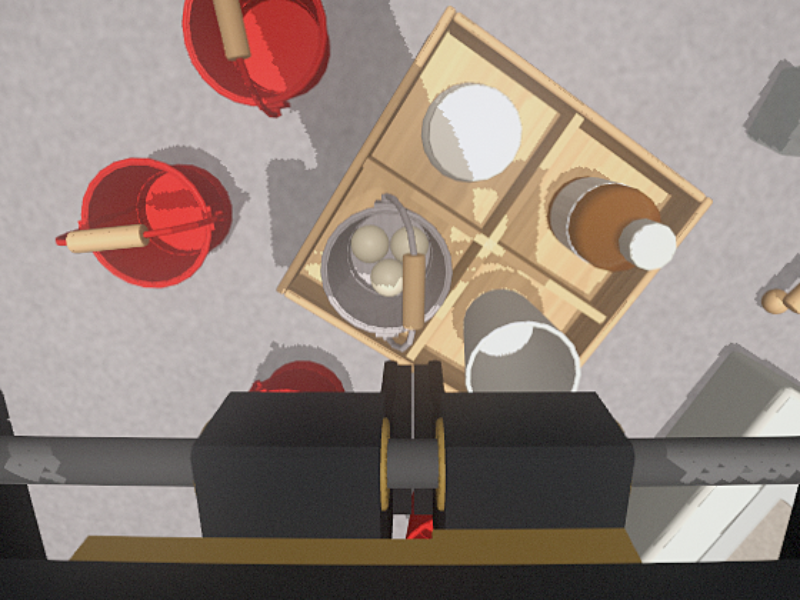

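The wrist view shows the gripper shut and empty. The grip is still in the pail's bail at (413,292), running from (413,254) to (413,330), so I'll check its height from the two wrist views.

```bash
python3 -c "
from h import *;import pickle
f=.7
A=pickle.load(open('w2.pkl','rb'));B=pickle.load(open('w3.pkl','rb'))
for a,b in [((416.5,267),(413,292)),((417,237),(413,254)),((416,298),(413,330))]:
  p,w=ray(A[1],a[0]*f,a[1]*f,A[0]);q,v=ray(B[1],b[0]*f,b[1]*f,B[0]);w/=np.linalg.norm(w);v/=np.linalg.norm(v)
  k=np.linalg.lstsq(np.stack([w,-v],1),q-p,rcond=None)[0];print(p+k[0]*w,q+k[1]*v)
for z in (.08,.09,.1,.11,.12):
  print(z,[np.linalg.norm(atz(B[1],413*f,254*f,z,B[0])-atz(B[1],413*f,330*f,z,B[0]))],atz(B[1],413*f,292*f,z,B[0]))
s,d=pickle.load(open('s2.pkl','rb'))
"
python3 - <<'E'
import pickle,cv2
d=pickle.load(open('w3.pkl','rb'))[1]['image'][140:290,210:350,::-1]
cv2.imwrite('pics/w3c.png',cv2.resize(d,(560,600),interpolation=2))
E
```

```text
[ 0.55467262 -0.27322759  0.11091269] [ 0.55467005 -0.27322887  0.1109126 ]
[ 0.54817123 -0.26160786  0.07951828] [ 0.54769271 -0.2618037   0.07949783]
[ 0.56344986 -0.2881714   0.12142176] [ 0.56378075 -0.28799034  0.12143042]
0.08 [np.float64(0.046425961917754464)] [ 0.55958977 -0.28101222  0.08      ]
0.09 [np.float64(0.04489521015396828)] [ 0.55799828 -0.27849436  0.09      ]
0.1 [np.float64(0.04336445839018218)] [ 0.55640678 -0.27597651  0.1       ]
0.11 [np.float64(0.04183370662639603)] [ 0.55481529 -0.27345865  0.11      ]
0.12 [np.float64(0.040302954862609826)] [ 0.55322379 -0.2709408   0.12      ]
```

```bash
python3 - <<'E'
from h import *;import pickle
def mk(n,x0,y0,w,h):
    s,d=pickle.load(open(n+'.pkl','rb')); k=8 if n=='s2' else 4
    im=cv2.resize(d['image'][y0:y0+h,x0:x0+w,::-1],(w*k,h*k),interpolation=2); Rt=rot(s['ee_rot'])
    for dz,c in((0,(0,0,255)),(-.02,(0,255,0)),(-.04,(255,0,0))):
        for x in(-.0095,.0095):
            P=s['tool_pos']+Rt@np.array([x,0,dz]); u,v=proj(d,P,s) if n=='w3' else proj(d,P)
            cv2.circle(im,(int((u-x0)*k),int((v-y0)*k)),4,c,-1)
    return im
a=mk('s2',150,170,70,75);b=mk('w3',255,200,60,100)
b=cv2.resize(b,(240,600)) if 0 else np.pad(b,((100,100),(0,0),(0,0)))
cv2.imwrite('pics/cmp.png',np.hstack([a[:600],b[:600]]))
E
```

```text
(no output)
```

View pics/cmp.png

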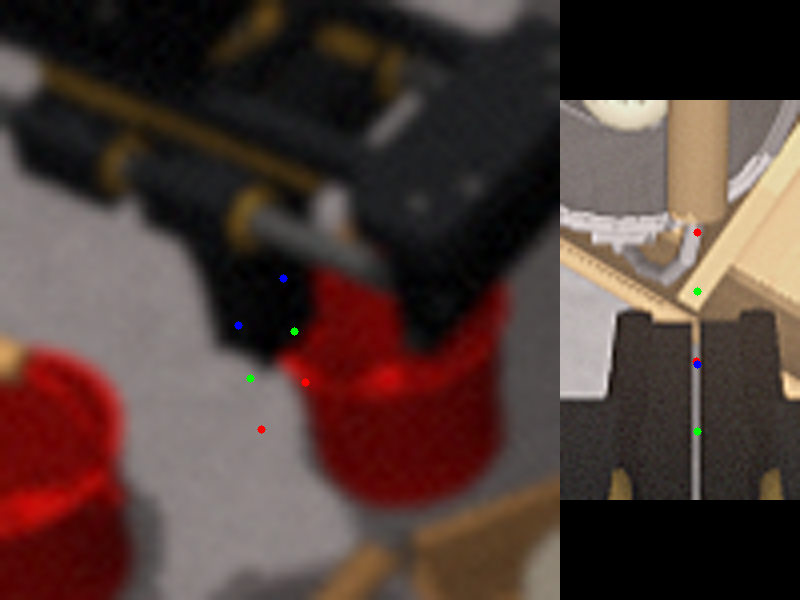

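The overlay shows the true finger ends about 20–25 mm behind the reported TCP: the tips lie at (258,358) and the reported TCP at (283,406). The grasp point is therefore about 41 mm behind the reported TCP. I'll open, go 22 mm deeper and grip again.

```bash
python3 -c "
from h import *
print(r.tcp_to_grasp)"
```

```text
0.0187
```

jog_arm([
  {"x": 0,"y": 0,"z": 0,"ax": 0,"ay": 0,"az": 0,"hand": -0.2},
  {"x": 0,"y": 0,"z": 0,"ax": 0,"ay": 0,"az": 0,"hand": -0.2},
  {"x": 0,"y": 0,"z": 0,"ax": 0,"ay": 0,"az": 0,"hand": -0.2},
  {"x": 0,"y": 0,"z": 0,"ax": 0,"ay": 0,"az": 0,"hand": -0.2},
  {"x": 0,"y": 0,"z": 0,"ax": 0,"ay": 0,"az": 0,"hand": -0.2},
  {"x": 0,"y": 0,"z": 0,"ax": 0,"ay": 0,"az": 0,"hand": -0.2},
  {"x": 0,"y": 0,"z": 0,"ax": 0,"ay": 0,"az": 0,"hand": -0.2},
  {"x": 0,"y": 0,"z": 0,"ax": 0,"ay": 0,"az": 0,"hand": -0.2},
])

```text
t: 6.05
tool_pos: [0.5548, -0.274, 0.193]
ee_rot: [0.0, 0.487, 0.873, 0.0]
ft_force: [-0.2, -0.4, -0.2]
gripper_width: 0.0455
grasp_force: 0.0
```

jog_arm([
  {"x": 0,"y": 0,"z": 0.3,"ax": 0,"ay": 0,"az": 0,"hand": -0.2},
  {"x": 0,"y": 0,"z": 0.3,"ax": 0,"ay": 0,"az": 0,"hand": -0.2},
  {"x": 0,"y": 0,"z": 0.3,"ax": 0,"ay": 0,"az": 0,"hand": -0.2},
  {"x": 0,"y": 0,"z": 0.2,"ax": 0,"ay": 0,"az": 0,"hand": -0.2},
  {"x": 0,"y": 0,"z": 0.14,"ax": 0,"ay": 0,"az": 0,"hand": -0.2},
  {"x": 0,"y": 0,"z": 0,"ax": 0,"ay": 0,"az": 0,"hand": -0.2},
  {"x": 0,"y": 0,"z": 0,"ax": 0,"ay": 0,"az": 0,"hand": 1},
  {"x": 0,"y": 0,"z": 0,"ax": 0,"ay": 0,"az": 0,"hand": 1},
])

```text
t: 6.72
tool_pos: [0.5558, -0.2747, 0.0705]
ee_rot: [0.001, 0.487, 0.873, 0.0]
ft_force: [0.5, 0.4, 0.9]
gripper_width: 0.0451
grasp_force: 0.0
```

jog_arm([
  {"x": 0,"y": 0,"z": 0,"ax": 0,"ay": 0,"az": 0,"hand": 1},
  {"x": 0,"y": 0,"z": 0,"ax": 0,"ay": 0,"az": 0,"hand": 1},
  {"x": 0,"y": 0,"z": 0,"ax": 0,"ay": 0,"az": 0,"hand": 1},
  {"x": 0,"y": 0,"z": 0,"ax": 0,"ay": 0,"az": 0,"hand": 1},
  {"x": 0,"y": 0,"z": 0,"ax": 0,"ay": 0,"az": 0,"hand": 1},
  {"x": 0,"y": 0,"z": 0,"ax": 0,"ay": 0,"az": 0,"hand": 1},
  {"x": 0,"y": 0,"z": 0,"ax": 0,"ay": 0,"az": 0,"hand": 1},
  {"x": 0,"y": 0,"z": 0,"ax": 0,"ay": 0,"az": 0,"hand": 1},
])

```text
t: 7.38
tool_pos: [0.555, -0.2739, 0.0693]
ee_rot: [0.0, 0.487, 0.873, 0.0]
ft_force: [0.0, -0.1, 1.8]
gripper_width: 0.011
grasp_force: 30.0
```

Gripped: the opening reads 11 mm, the bamboo bar's size, at 30 N. Now lift, carry and turn so the bail's pivot line lies along x.

jog_arm([
  {"x": 0,"y": 0,"z": -0.04,"ax": 0,"ay": 0,"az": 0,"hand": 1},
  {"x": 0,"y": 0,"z": -0.08,"ax": 0,"ay": 0,"az": 0,"hand": 1},
  {"x": 0,"y": 0,"z": -0.15,"ax": 0,"ay": 0,"az": 0,"hand": 1},
  {"x": 0,"y": 0,"z": -0.18,"ax": 0,"ay": 0,"az": 0,"hand": 1},
  {"x": 0,"y": 0,"z": -0.18,"ax": 0,"ay": 0,"az": 0,"hand": 1},
  {"x": 0,"y": 0,"z": -0.15,"ax": 0,"ay": 0,"az": 0,"hand": 1},
  {"x": 0,"y": 0,"z": -0.08,"ax": 0,"ay": 0,"az": 0,"hand": 1},
  {"x": 0,"y": 0,"z": -0.04,"ax": 0,"ay": 0,"az": 0,"hand": 1},
])

```text
t: 8.05
tool_pos: [0.5553, -0.2744, 0.1605]
ee_rot: [0.001, 0.487, 0.873, 0.0]
ft_force: [0.2, -0.3, -1.1]
gripper_width: 0.0107
grasp_force: 30.0
```

jog_arm([
  {"x": 0,"y": 0,"z": 0,"ax": 0,"ay": 0,"az": 0,"hand": 1},
  {"x": 0.05,"y": 0.018,"z": 0,"ax": 0,"ay": 0,"az": 0,"hand": 1},
  {"x": 0.1,"y": 0.035,"z": 0,"ax": 0,"ay": 0,"az": 0,"hand": 1},
  {"x": 0.15,"y": 0.053,"z": 0,"ax": 0,"ay": 0,"az": 0,"hand": 1},
  {"x": 0.2,"y": 0.07,"z": 0,"ax": 0,"ay": 0,"az": 0,"hand": 1},
  {"x": 0.2,"y": 0.07,"z": 0,"ax": 0,"ay": 0,"az": 0,"hand": 1},
  {"x": 0.2,"y": 0.07,"z": 0,"ax": 0,"ay": 0,"az": 0,"hand": 1},
  {"x": 0.2,"y": 0.07,"z": 0,"ax": 0,"ay": 0,"az": 0,"hand": 1},
])

```text
t: 8.72
tool_pos: [0.5286, -0.1578, 0.1578]
ee_rot: [-0.001, 0.487, 0.874, -0.0]
ft_force: [0.5, -0.5, -2.0]
gripper_width: 0.0107
grasp_force: 30.0
```

jog_arm([
  {"x": 0.2,"y": 0.07,"z": 0,"ax": 0,"ay": 0,"az": 0,"hand": 1},
  {"x": 0.2,"y": 0.07,"z": 0,"ax": 0,"ay": 0,"az": 0,"hand": 1},
  {"x": 0.2,"y": 0.07,"z": 0,"ax": 0,"ay": 0,"az": 0,"hand": 1},
  {"x": 0.2,"y": 0.07,"z": 0,"ax": 0,"ay": 0,"az": 0,"hand": 1},
  {"x": 0.2,"y": 0.07,"z": 0,"ax": 0,"ay": 0,"az": 0,"hand": 1},
  {"x": 0.2,"y": 0.07,"z": 0,"ax": 0,"ay": 0,"az": 0,"hand": 1},
  {"x": 0.15,"y": 0.053,"z": 0,"ax": 0,"ay": 0,"az": 0,"hand": 1},
  {"x": 0.07,"y": 0.025,"z": 0,"ax": 0,"ay": 0,"az": -0.02,"hand": 1},
])

```text
t: 9.38
tool_pos: [0.4959, -0.0094, 0.158]
ee_rot: [-0.001, 0.471, 0.882, 0.0]
ft_force: [0.7, 0.3, -2.3]
gripper_width: 0.0112
grasp_force: 30.0
```

jog_arm([
  {"x": 0,"y": 0,"z": 0,"ax": 0,"ay": 0,"az": -0.05,"hand": 1},
  {"x": 0,"y": 0,"z": 0,"ax": 0,"ay": 0,"az": -0.075,"hand": 1},
  {"x": 0,"y": 0,"z": 0,"ax": 0,"ay": 0,"az": -0.075,"hand": 1},
  {"x": 0,"y": 0,"z": 0,"ax": 0,"ay": 0,"az": -0.075,"hand": 1},
  {"x": 0,"y": 0,"z": 0,"ax": 0,"ay": 0,"az": -0.075,"hand": 1},
  {"x": 0,"y": 0,"z": 0,"ax": 0,"ay": 0,"az": -0.075,"hand": 1},
  {"x": 0,"y": 0,"z": 0,"ax": 0,"ay": 0,"az": -0.075,"hand": 1},
  {"x": 0,"y": 0,"z": 0,"ax": 0,"ay": 0,"az": -0.075,"hand": 1},
])

```text
t: 10.05
tool_pos: [0.4969, -0.0134, 0.1583]
ee_rot: [-0.001, 0.038, 0.999, -0.0]
ft_force: [-0.1, 0.4, -2.4]
gripper_width: 0.0109
grasp_force: 30.0
```

jog_arm([
  {"x": 0,"y": 0,"z": 0,"ax": 0,"ay": 0,"az": -0.05,"hand": 1},
  {"x": 0,"y": 0,"z": 0,"ax": 0,"ay": 0,"az": 0,"hand": 1},
  {"x": 0,"y": 0,"z": 0,"ax": 0,"ay": 0,"az": 0,"hand": 1},
  {"x": 0,"y": 0,"z": 0,"ax": 0,"ay": 0,"az": 0,"hand": 1},
])

```text
t: 10.38
tool_pos: [0.4973, -0.0132, 0.1586]
ee_rot: [-0.0, 0.003, 1.0, -0.0]
ft_force: [-0.3, 0.1, -1.7]
gripper_width: 0.0109
grasp_force: 30.0
```

```bash
python3 pic.py wrist w4
```

```text
t 10.3833 J [-7.110e-01  1.000e-03  6.920e-01  1.892e+00 -1.000e-03  1.249e+00
  1.546e+00] p [ 0.4973 -0.0132  0.1586] R [[-1.0, 0.006, -0.001], [0.006, 1.0, -0.0], [0.001, -0.0, -1.0]] 0.01090342721540729 29.994344115257263 [-0.3  0.1 -1.7]
```

jog_arm([
  {"x": 0,"y": -0.05,"z": 0.08,"ax": 0,"ay": 0,"az": 0,"hand": 1},
  {"x": 0,"y": -0.05,"z": 0.15,"ax": 0,"ay": 0,"az": 0,"hand": 1},
  {"x": 0,"y": 0,"z": 0.2,"ax": 0,"ay": 0,"az": 0,"hand": 1},
  {"x": 0,"y": 0,"z": 0.2,"ax": 0,"ay": 0,"az": 0,"hand": 1},
  {"x": 0,"y": 0,"z": 0.15,"ax": 0,"ay": 0,"az": 0,"hand": 1},
  {"x": 0,"y": 0,"z": 0.08,"ax": 0,"ay": 0,"az": 0,"hand": 1},
  {"x": 0,"y": 0,"z": 0.04,"ax": 0,"ay": 0,"az": 0,"hand": 1},
  {"x": 0,"y": 0,"z": 0,"ax": 0,"ay": 0,"az": 0,"hand": 1},
])

```text
t: 11.1
tool_pos: [0.497, -0.0235, 0.0682]
ee_rot: [-0.001, 0.002, 1.0, -0.0]
ft_force: [-0.6, 1.1, -1.4]
gripper_width: 0.0107
grasp_force: 30.0
```

jog_arm([
  {"x": 0,"y": 0,"z": 0.02,"ax": 0,"ay": 0,"az": 0,"hand": 1},
  {"x": 0,"y": 0,"z": 0.02,"ax": 0,"ay": 0,"az": 0,"hand": 1},
  {"x": 0,"y": 0,"z": 0.02,"ax": 0,"ay": 0,"az": 0,"hand": 1},
  {"x": 0,"y": 0,"z": 0,"ax": 0,"ay": 0,"az": 0,"hand": 1},
])

```text
t: 11.43
tool_pos: [0.4982, -0.0229, 0.0634]
ee_rot: [0.001, 0.002, 1.0, 0.0]
ft_force: [0.1, -0.0, -2.1]
gripper_width: 0.0106
grasp_force: 30.0
```

```bash
python3 pic.py wrist w5; python3 - <<'E'
from h import *
import pickle
from scipy.optimize import least_squares
S=[pickle.load(open(n+'.pkl','rb'))[0] for n in('w1','w2','w3','w4','w5')]
# chain: Rz(s1 q1+o) Ry(q2) Rz(s3 q3) Ry(q4) Rz(s5 q5) Ry(q6) Rz(s7 q7); offsets
def fk(q,p,sg,full=False):
    E=lambda a,t:R.from_euler(a,t).as_matrix()
    T=np.array([0,0,p[0]]);M=np.eye(3);pts=[]
    M=M@E('z',sg[0]*q[0]);T=T+M@[p[1],0,0]
    M=M@E('y',q[1]);T=T+M@[p[2],0,p[3]] ;M=M@E('z',sg[1]*q[2])
    T=T+M@[p[4],0,0];pts.append(T);M=M@E('y',q[3]);T=T+M@[p[5],0,p[6]];M=M@E('z',sg[2]*q[4])
    pts.append(T);M=M@E('y',q[5]);T=T+M@[p[7],0,p[8]];M=M@E('z',sg[3]*q[6]+p[9])
    return (T,M,pts) if full else (T,M)
import itertools
best=None
for sg in itertools.product([1,-1],repeat=4):
    def f(p):
        o=[]
        for s in S:
            T,M=fk(s['joints'],p,sg);o+=list((T-s['tool_pos'])*5)+list((M-rot(s['ee_rot'])).ravel())
        return o
    for o in (0,1.57,3.14,-1.57):
        m=least_squares(f,[.35,0,0,.4,0,0,.4,0,.3,o])
        if best is None or m.cost<best[0]: best=(m.cost,sg,m.x)
print(best)
pickle.dump(best[1:],open('kin.pkl','wb'))
for s in S: 
    T,M=fk(s['joints'],best[2],best[1]);print((T-s['tool_pos']).round(3))
E
```

```text
t 11.4333 J [-0.674  0.122  0.711  2.    -0.092  1.049  1.647] p [ 0.4982 -0.0229  0.0634] R [[-1.0, 0.004, 0.001], [0.004, 1.0, 0.001], [-0.001, 0.001, -1.0]] 0.010625797327457784 29.99447464942932 [ 0.1 -0.  -2.1]
(np.float64(0.010311556806286778), (-1, -1, -1, -1), array([-0.35061187, -0.00740333, -0.02808223,  0.47592461,  0.02802347,
       -0.01681806,  0.50953701, -0.00526893, -0.17890539,  1.57079633]))
[-0.025  0.014  0.   ]
[-0.001  0.001  0.   ]
[-0.     0.001 -0.   ]
[-0.002  0.     0.   ]
[ 0.002  0.001 -0.001]
```

jog_arm([
  {"x": 0,"y": 0,"z": 0.02,"ax": 0,"ay": 0,"az": 0,"hand": 1},
  {"x": 0,"y": 0,"z": 0.01,"ax": 0,"ay": 0,"az": 0,"hand": 1},
  {"x": 0,"y": 0,"z": 0,"ax": 0,"ay": 0,"az": 0,"hand": 1},
  {"x": 0,"y": 0,"z": 0,"ax": 0,"ay": 0,"az": 0,"hand": 1},
])

```text
t: 11.82
tool_pos: [0.4993, -0.0213, 0.0625]
ee_rot: [0.001, 0.002, 1.0, 0.002]
ft_force: [-3.2, 3.7, 14.1]
gripper_width: 0.011
grasp_force: 30.0
```

```bash
python3 pic.py scene s5 ; python3 - <<'E'
import cv2
i=cv2.imread('pics/s5.png'); cv2.imwrite('pics/s5c.png',i[140:440,200:600])
E
```

```text
t 11.8167 J [-0.673  0.125  0.71   2.    -0.098  1.047  1.65 ] p [ 0.4993 -0.0213  0.0625] R [[-1.0, 0.003, 0.003], [0.003, 1.0, 0.003], [-0.003, 0.003, -1.0]] 0.010966340013166542 29.989526867866516 [-3.2  3.7 14.1]
```

jog_arm([
  {"x": 0,"y": 0,"z": -0.02,"ax": 0,"ay": 0,"az": 0,"hand": 1},
  {"x": 0,"y": 0,"z": 0,"ax": 0,"ay": 0,"az": 0,"hand": -0.2},
  {"x": 0,"y": 0,"z": 0,"ax": 0,"ay": 0,"az": 0,"hand": -0.2},
  {"x": 0,"y": 0,"z": 0,"ax": 0,"ay": 0,"az": 0,"hand": -0.2},
  {"x": 0,"y": 0,"z": 0,"ax": 0,"ay": 0,"az": 0,"hand": -0.2},
  {"x": 0,"y": 0,"z": 0,"ax": 0,"ay": 0,"az": 0,"hand": -0.2},
  {"x": 0,"y": 0,"z": 0,"ax": 0,"ay": 0,"az": 0,"hand": -0.2},
  {"x": 0,"y": 0,"z": 0,"ax": 0,"ay": 0,"az": 0,"hand": -0.2},
])

```text
t: 12.53
tool_pos: [0.4975, -0.0232, 0.0619]
ee_rot: [-0.0, 0.002, 1.0, -0.0]
ft_force: [-0.5, 0.3, -0.8]
gripper_width: 0.0481
grasp_force: 0.0
```

jog_arm([
  {"x": 0,"y": -0.06,"z": 0,"ax": 0,"ay": 0,"az": 0,"hand": -0.2},
  {"x": 0,"y": -0.06,"z": 0,"ax": 0,"ay": 0,"az": 0,"hand": -0.2},
  {"x": 0,"y": -0.08,"z": 0,"ax": 0,"ay": 0,"az": 0,"hand": -0.2},
  {"x": 0,"y": -0.08,"z": 0,"ax": 0,"ay": 0,"az": 0,"hand": -0.2},
  {"x": 0,"y": -0.08,"z": 0,"ax": 0,"ay": 0,"az": 0,"hand": -0.2},
  {"x": 0,"y": -0.08,"z": 0,"ax": 0,"ay": 0,"az": 0,"hand": -0.2},
  {"x": 0,"y": -0.08,"z": 0,"ax": 0,"ay": 0,"az": 0,"hand": -0.2},
  {"x": 0,"y": -0.08,"z": 0,"ax": 0,"ay": 0,"az": 0,"hand": -0.2},
])

```text
t: 13.2
tool_pos: [0.4972, -0.0841, 0.062]
ee_rot: [-0.0, 0.002, 1.0, 0.0]
ft_force: [0.6, 0.1, -0.4]
gripper_width: 0.0521
grasp_force: 0.1
```

jog_arm([
  {"x": 0,"y": 0.05,"z": 0,"ax": 0,"ay": 0,"az": 0,"hand": -0.2},
  {"x": 0,"y": 0.05,"z": -0.1,"ax": 0,"ay": 0,"az": 0,"hand": -0.2},
  {"x": 0,"y": 0,"z": -0.3,"ax": 0,"ay": 0,"az": 0,"hand": -0.2},
  {"x": 0,"y": 0,"z": -0.35,"ax": 0,"ay": 0,"az": 0,"hand": -0.2},
  {"x": 0,"y": 0,"z": -0.35,"ax": 0,"ay": 0,"az": 0,"hand": -0.2},
  {"x": 0,"y": 0,"z": -0.35,"ax": 0,"ay": 0,"az": 0,"hand": -0.2},
  {"x": 0,"y": 0,"z": -0.35,"ax": 0,"ay": 0,"az": 0,"hand": -1},
  {"x": 0,"y": 0,"z": 0,"ax": 0,"ay": 0,"az": 0,"hand": -1},
])

```text
t: 13.87
tool_pos: [0.5013, -0.0724, 0.2497]
ee_rot: [0.006, 0.002, 1.0, 0.001]
ft_force: [1.4, 0.2, 0.0]
gripper_width: 0.0593
grasp_force: 0.0
```

```bash
python3 pic.py wrist w6;python3 pic.py scene s6; python3 - <<'E'
import cv2,numpy as np
a=cv2.imread('pics/w6.png');b=cv2.imread('pics/s6.png')
cv2.imwrite('pics/c6.png',np.hstack([a[0:400:1,200:600],b[100:500,200:600]]))
E
```

```text
t 13.8667 J [-0.659 -0.052  0.733  1.747  0.032  1.421  1.637] p [ 0.5013 -0.0724  0.2497] R [[-1.0, 0.003, 0.012], [0.003, 1.0, 0.002], [-0.012, 0.002, -1.0]] 0.059334874747329895 0.0 [1.4 0.2 0. ]
t 13.9167 J [-0.659 -0.05   0.734  1.752  0.032  1.419  1.638] p [ 0.4999 -0.0722  0.2465] R [[-1.0, 0.003, 0.008], [0.003, 1.0, 0.002], [-0.008, 0.002, -1.0]] 0.06282910756528011 0.0 [ 0.1 -0.6  0.1]
```

View pics/c6.png

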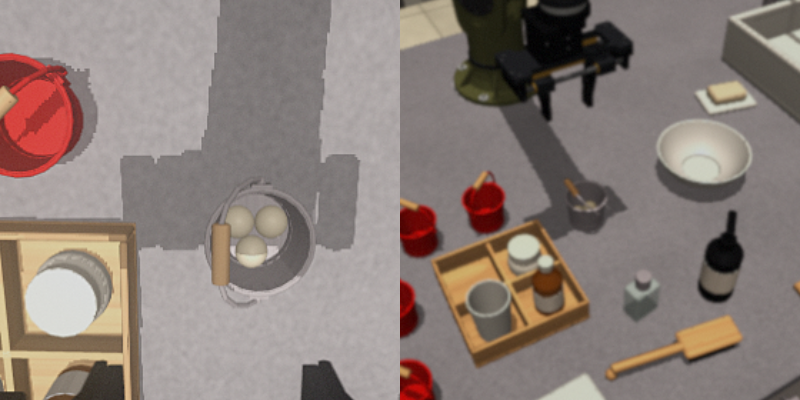

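The views show the pail upright on the counter with all three balls in it, its rim centred at wrist crop (261,241), and the bail leaning away toward the organiser at (221,254). Now I'll measure the pail and fit the arm geometry for the tilted grasp.

```bash
python3 - <<'E'
from h import *
import pickle
from scipy.optimize import least_squares
s,d=pickle.load(open('w6.pkl','rb'));f=.7
print('rim',atz(d,461*f,241*f,.064,s)); print('grip',atz(d,421*f,254*f,.1,s))
s6,d6=pickle.load(open('s6.pkl','rb'));print('scene rim',atz(d6,(587+200-400)*f,(190+100)*f,.064))
E
cat > kin.py <<'E'
from h import *
import pickle
from scipy.optimize import least_squares
E=lambda a,t:R.from_euler(a,t).as_matrix()
def fk(q,p,full=False):
    q=np.array(q)*[-1,1,-1,1,-1,1,-1]
    M=E('z',q[0]+p[10]);T=np.array([0,0,p[0]])
    M=M@E('y',q[1]+p[11]);M=M@E('z',q[2]);T=T+M@[p[4],0,p[3]];el=T
    M=M@E('y',q[3]+p[12]);M=M@E('z',q[4]);T=T+M@[p[5],0,p[6]];w=T
    M=M@E('y',q[5]+p[13]);T=T+M@[p[7],0,p[8]];M=M@E('z',q[6]+p[9])
    return (T,M,el,w) if full else (T,M)
def fit(names):
    S=[pickle.load(open(n+'.pkl','rb'))[0] for n in names]
    x0=np.array([.35,0,0,.4,0,0,.4,0,.3,1.57,0,0,0,0])
    def f(p):
        o=list((p-x0)*[.05,.01,.01,.05,.05,.05,.05,.05,.05,.01,.1,.1,.1,.1])
        for s in S:
            T,M=fk(s['joints'],p);o+=list((T-s['tool_pos'])*5)+list((M-rot(s['ee_rot'])).ravel())
        return o
    b=min((least_squares(f,np.r_[x0[:9],a,0,0,0,0]) for a in(0,1.57,3.14,-1.57)),key=lambda m:m.cost)
    for s in S:
        T,M=fk(s['joints'],b.x);print((T-s['tool_pos']).round(3),abs(M-rot(s['ee_rot'])).max().round(3))
    print(b.cost,b.x.round(3));return b.x
if __name__=='__main__':
    import sys
    pickle.dump(fit(sys.argv[1:]),open('kin.pkl','wb'))
E
python3 kin.py w1 w2 w3 w4 w5 w6
```

```text
rim [ 0.49507381 -0.03813406  0.064     ]
grip [ 0.49593187 -0.06691737  0.1       ]
scene rim [ 0.48648416 -0.02978843  0.064     ]
[0.003 0.004 0.002] 0.004
[-0.003 -0.001 -0.001] 0.006
[-0.003 -0.    -0.001] 0.007
[-0.     0.002  0.   ] 0.004
[-0.     0.002 -0.   ] 0.002
[-0.     0.001  0.001] 0.005
0.0010717026641717511 [ 0.328  0.    -0.     0.452 -0.006  0.02   0.512 -0.014  0.461  1.533
 -0.042  0.005 -0.048  0.043]
```

```bash
cat > sim.py <<'E'
from kin import *
p=pickle.load(open('kin.pkl','rb'))
lo=np.array([-2.86,-.3,-1.38,.06,-1.56,.09,-2.69]);hi=np.array([2.86,2.09,1.24,2.45,4.7,2.05,2.69])
def err(q,T,M):
    t,m=fk(q,p);return np.r_[(T-t),R.from_matrix(M@m.T).as_rotvec()]
def step(q,T,M):
    for _ in range(6):
        e=err(q,T,M);J=np.stack([(err(q+1e-5*np.eye(7)[i],T,M)-e)/-1e-5 for i in range(7)],1)
        q=q+J.T@np.linalg.solve(J@J.T+1e-5*np.eye(6),e)
    return q
def run(q,segs,show=True):
    T,M=fk(q,p)
    for n,(dT,az,ay) in segs: # world shift, turns deg about tool
        mq=q
        for i in range(n):
            T=T+np.array(dT)/n;M=M@R.from_rotvec(np.radians([0,ay/n,az/n])).as_matrix();q2=step(q,T,M);mq=np.maximum(abs(q2-q)*12,0);q=q2
        t,m,el,w=fk(q,p,True)
        print(T.round(3),'q',q.round(2),'viol',np.where((q<lo)|(q>hi))[0]+1,'e',abs(err(q,T,M)).max().round(3),'el',el.round(2),'w',w.round(2),'rate',mq.max().round(2))
    return q
E
python3 - <<'E'
from sim import *
s=get_state();q=s['joints'];print(s['tool_pos'])
c=np.radians(28);d=np.array([0,-np.cos(c),-np.sin(c)])
G=np.array([.496,-.038,.030]);T1=G+.042*d;T0=T1-.11*d
cur=fk(q,p)[0]
A=np.array([.5,.12,.25])
q=run(q,[(12,((A-cur)+0,90,0)),(10,((0,.02,0),0,-62)),(8,(T0-A-[0,.02,0],0,0)),(8,(T1-T0,0,0))])
# lift, move, pour
B=np.array([.496,.231,.0])
q=run(q,[(6,((0,0,.15),0,0)),(10,((0,.2,0),0,0)),(12,((0,.1,0),0,107))])
E
```

```text
[ 0.49840308 -0.07208213  0.2440282 ]
[0.5  0.12 0.25] q [-0.79 -0.01  0.51  1.72  0.01  1.43 -0.29] viol [] e 0.0 el [-0.01 -0.    0.78] w [0.48 0.12 0.71] rate 1.88
[0.5  0.14 0.25] q [-1.12  0.67  0.34  1.37  0.56  1.9  -0.78] viol [] e 0.0 el [0.13 0.25 0.68] w [0.49 0.54 0.47] rate 1.01
[0.496 0.022 0.062] q [-1.04  0.77  0.34  1.67  0.54  1.51 -0.94] viol [] e 0.0 el [0.17 0.26 0.65] w [0.49 0.42 0.29] rate 0.58
[ 0.496 -0.075  0.01 ] q [-0.97  0.8   0.38  1.81  0.6   1.31 -0.97] viol [] e 0.0 el [0.19 0.26 0.65] w [0.49 0.33 0.24] rate 0.3
[ 0.496 -0.075  0.16 ] q [-1.01  0.53  0.44  1.83  0.66  1.51 -0.83] viol [] e 0.0 el [0.13 0.19 0.72] w [0.49 0.33 0.38] rate 0.49
[0.496 0.125 0.16 ] q [-1.11  0.75  0.33  1.45  0.52  1.77 -0.86] viol [] e 0.0 el [0.14 0.27 0.66] w [0.49 0.53 0.38] rate 0.54
[0.496 0.225 0.16 ] q [-0.4   0.18  0.63  2.03 -0.88  1.34  0.57] viol [] e 0.0 el [0.07 0.03 0.77] w [ 0.48 -0.09  0.49] rate 2.34
```

jog_arm([
  {"x": 0,"y": 0,"z": 0,"ax": 0,"ay": 0,"az": 0.077,"hand": -1},
  {"x": 0,"y": 0,"z": 0,"ax": 0,"ay": 0,"az": 0.077,"hand": -1},
  {"x": 0,"y": 0,"z": 0,"ax": 0,"ay": 0,"az": 0.077,"hand": -1},
  {"x": 0,"y": 0,"z": 0,"ax": 0,"ay": 0,"az": 0.077,"hand": -1},
  {"x": 0,"y": 0,"z": 0,"ax": 0,"ay": 0,"az": 0.077,"hand": -1},
  {"x": 0,"y": 0,"z": 0,"ax": 0,"ay": 0,"az": 0.077,"hand": -1},
  {"x": 0,"y": 0,"z": 0,"ax": 0,"ay": 0,"az": 0.077,"hand": -1},
  {"x": 0,"y": 0,"z": 0,"ax": 0,"ay": 0,"az": 0.077,"hand": -1},
])

```text
t: 14.63
tool_pos: [0.4963, -0.0724, 0.2405]
ee_rot: [-0.001, 0.469, 0.883, -0.001]
ft_force: [-0.3, -0.5, 0.4]
gripper_width: 0.0873
grasp_force: 0.0
```

jog_arm([
  {"x": 0,"y": 0,"z": 0,"ax": 0,"ay": 0,"az": 0.077,"hand": -1},
  {"x": 0,"y": 0,"z": 0,"ax": 0,"ay": 0,"az": 0.077,"hand": -1},
  {"x": 0,"y": 0,"z": 0,"ax": 0,"ay": 0,"az": 0.077,"hand": -1},
  {"x": 0,"y": 0,"z": 0,"ax": 0,"ay": 0,"az": 0.077,"hand": -1},
  {"x": 0,"y": 0,"z": 0,"ax": 0,"ay": 0,"az": 0.077,"hand": -1},
  {"x": 0.3,"y": 0,"z": 0,"ax": 0,"ay": 0,"az": 0,"hand": -1},
  {"x": 0.35,"y": 0,"z": 0,"ax": 0,"ay": 0,"az": 0,"hand": -1},
  {"x": 0.35,"y": 0,"z": 0,"ax": 0,"ay": 0,"az": 0,"hand": -1},
])

```text
t: 15.3
tool_pos: [0.4967, 0.0279, 0.2407]
ee_rot: [-0.001, 0.71, 0.704, -0.001]
ft_force: [0.8, 0.2, 0.2]
gripper_width: 0.0872
grasp_force: 0.0
```

jog_arm([
  {"x": 0.35,"y": 0,"z": 0,"ax": 0,"ay": 0,"az": 0,"hand": -1},
  {"x": 0.35,"y": 0,"z": 0,"ax": 0,"ay": -0.04,"az": 0,"hand": -1},
  {"x": 0.2,"y": 0,"z": 0,"ax": 0,"ay": -0.075,"az": 0,"hand": -1},
  {"x": 0,"y": 0,"z": 0,"ax": 0,"ay": -0.075,"az": 0,"hand": -1},
  {"x": 0,"y": 0,"z": 0,"ax": 0,"ay": -0.075,"az": 0,"hand": -1},
  {"x": 0,"y": 0,"z": 0,"ax": 0,"ay": -0.075,"az": 0,"hand": -1},
  {"x": 0,"y": 0,"z": 0,"ax": 0,"ay": -0.075,"az": 0,"hand": -1},
  {"x": 0,"y": 0,"z": 0,"ax": 0,"ay": -0.075,"az": 0,"hand": -1},
])

```text
t: 15.97
tool_pos: [0.4979, 0.1182, 0.2403]
ee_rot: [0.267, 0.656, 0.653, -0.268]
ft_force: [0.8, 0.3, 0.0]
gripper_width: 0.0872
grasp_force: 0.0
```

jog_arm([
  {"x": 0,"y": 0,"z": 0,"ax": 0,"ay": -0.075,"az": 0,"hand": -1},
  {"x": 0,"y": 0,"z": 0,"ax": 0,"ay": -0.075,"az": 0,"hand": -1},
  {"x": 0,"y": 0,"z": 0,"ax": 0,"ay": -0.049,"az": 0,"hand": -1},
  {"x": 0,"y": 0,"z": 0,"ax": 0,"ay": 0,"az": 0,"hand": -1},
  {"x": 0,"y": 0,"z": 0,"ax": 0,"ay": 0,"az": 0,"hand": -1},
])

```text
t: 16.38
tool_pos: [0.4976, 0.1173, 0.2389]
ee_rot: [0.363, 0.606, 0.605, -0.367]
ft_force: [-0.4, -0.1, 1.5]
gripper_width: 0.0873
grasp_force: 0.0
```

```bash
python3 pic.py wrist w7; python3 kin.py w1 w2 w3 w4 w5 w6 w7; cat > go.py <<'E'
from sim import *
import sys
# tool-frame shift to put TCP so that grasp (42 mm behind) is at G, back off b
G=np.array([.496,-.038,float(sys.argv[2])]);b=float(sys.argv[1])
s=get_state();M=rot(s['ee_rot']);d=M[:,2]
T=G+.042*d-b*d
print('T',T.round(4),'now',s['tool_pos'].round(4),'d',d.round(3),'y',M[:,1].round(3),'shift',(M.T@(T-s['tool_pos'])).round(4))
E
python3 go.py .11 .03
```

```text
t 16.3833 J [-1.064  0.528  0.368  1.55   0.611  1.844 -0.742] p [0.4976 0.1173 0.2389] R [[-0.001, 1.0, -0.005], [0.467, -0.004, -0.884], [-0.884, -0.003, -0.467]] 0.08726472507704658 0.0 [-0.4 -0.1  1.5]
[0.002 0.007 0.   ] 0.003
[-0.    -0.002 -0.   ] 0.006
[-0.001 -0.001 -0.002] 0.006
[-0.001  0.003  0.001] 0.005
[-0.004  0.004 -0.001] 0.005
[0.001 0.002 0.003] 0.006
[-0.005 -0.001 -0.002] 0.038
0.0035177607535285134 [ 0.26  -0.    -0.     0.456  0.003  0.024  0.523  0.005  0.383  1.534
 -0.04   0.007 -0.035  0.025]
T [0.4964 0.022  0.0619] now [0.4983 0.1165 0.2405] d [-0.006 -0.883 -0.469] y [ 1.    -0.006 -0.   ] shift [ 0.1134 -0.0013  0.1672]
```

jog_arm([
  {"x": 0.3,"y": 0,"z": 0,"ax": 0,"ay": 0,"az": 0,"hand": -1},
  {"x": 0.35,"y": -0.01,"z": 0,"ax": 0,"ay": 0,"az": 0,"hand": -1},
  {"x": 0.35,"y": 0,"z": 0,"ax": 0,"ay": 0,"az": 0,"hand": -1},
  {"x": 0.13,"y": 0,"z": 0.2,"ax": 0,"ay": 0,"az": 0,"hand": -1},
  {"x": 0,"y": 0,"z": 0.35,"ax": 0,"ay": 0,"az": 0,"hand": -1},
  {"x": 0,"y": 0,"z": 0.35,"ax": 0,"ay": 0,"az": 0,"hand": -1},
  {"x": 0,"y": 0,"z": 0.35,"ax": 0,"ay": 0,"az": 0,"hand": -1},
  {"x": 0,"y": 0,"z": 0.3,"ax": 0,"ay": 0,"az": 0,"hand": -1},
])

```text
t: 17.1
tool_pos: [0.4974, 0.0302, 0.0691]
ee_rot: [0.362, 0.61, 0.603, -0.364]
ft_force: [0.3, 0.1, 0.8]
gripper_width: 0.0869
grasp_force: 0.0
```

jog_arm([
  {"x": 0,"y": 0,"z": 0.12,"ax": 0,"ay": 0,"az": 0,"hand": -1},
  {"x": 0,"y": 0,"z": 0,"ax": 0,"ay": 0,"az": 0,"hand": -1},
  {"x": 0,"y": 0,"z": 0,"ax": 0,"ay": 0,"az": 0,"hand": -1},
])

```text
t: 17.35
tool_pos: [0.4976, 0.0228, 0.0637]
ee_rot: [0.363, 0.609, 0.604, -0.364]
ft_force: [-0.9, 0.7, 1.2]
gripper_width: 0.0871
grasp_force: 0.0
```

```bash
python3 pic.py scene s8; python3 pic.py wrist w8;python3 go.py 0 .03; python3 - <<'E'
from h import *;import pickle
s,d=pickle.load(open('s8.pkl','rb'));x0,y0,w,h=215,120,110,120
im=cv2.resize(d['image'][y0:y0+h,x0:x0+w,::-1],(550,600),interpolation=2);Rt=rot(s['ee_rot'])
for dz,c in((0,(0,0,255)),(-.022,(0,255,0)),(-.041,(255,0,0))):
  for y in(-.0435,.0435):
    u,v=proj(d,s['tool_pos']+Rt@np.array([0,y,dz]));cv2.circle(im,(int((u-x0)*5),int((v-y0)*5)),3,c,-1)
w8=pickle.load(open('w8.pkl','rb'))[1]['image'][:,180:400,::-1]
cv2.imwrite('pics/c8.png',np.hstack([im,np.pad(cv2.resize(w8,(250,477)),((0,123),(0,0),(0,0)))]))
E
```

```text
t 17.35 J [-0.979  0.659  0.37   1.781  0.596  1.493 -0.899] p [0.4976 0.0228 0.0637] R [[0.006, 1.0, -0.005], [0.472, -0.007, -0.882], [-0.882, 0.002, -0.472]] 0.08711522540587022 0.0 [-0.9  0.7  1.2]
t 17.4 J [-0.98   0.659  0.369  1.78   0.596  1.493 -0.899] p [0.498  0.0242 0.0635] R [[0.005, 1.0, -0.004], [0.473, -0.005, -0.881], [-0.881, 0.003, -0.473]] 0.08718571894334756 0.0 [0.3 0.4 0.3]
T [ 0.4959 -0.075   0.0101] now [0.4982 0.0248 0.0633] d [-0.003 -0.881 -0.473] y [ 1.    -0.004  0.002] shift [-0.0004 -0.002   0.1131]
```

View pics/c8.png

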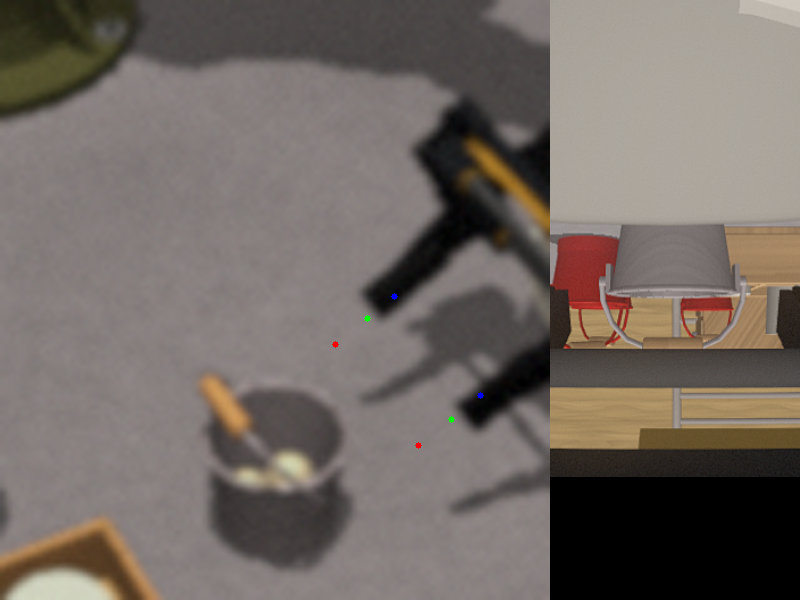

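In the scene view the fingers straddle the pail's foot line, with their ends at (375,308) and (470,418), about 27 mm behind the reported TCP. The wrist view shows the pail at (672,258), centred between the fingers. Now I advance 116 mm and grip.

jog_arm([
  {"x": 0,"y": -0.01,"z": 0.2,"ax": 0,"ay": 0,"az": 0,"hand": -1},
  {"x": 0,"y": 0,"z": 0.2,"ax": 0,"ay": 0,"az": 0,"hand": -1},
  {"x": 0,"y": 0,"z": 0.2,"ax": 0,"ay": 0,"az": 0,"hand": -1},
  {"x": 0,"y": 0,"z": 0.2,"ax": 0,"ay": 0,"az": 0,"hand": -1},
  {"x": 0,"y": 0,"z": 0.2,"ax": 0,"ay": 0,"az": 0,"hand": -1},
  {"x": 0,"y": 0,"z": 0.1,"ax": 0,"ay": 0,"az": 0,"hand": -1},
  {"x": 0,"y": 0,"z": 0.06,"ax": 0,"ay": 0,"az": 0,"hand": -1},
  {"x": 0,"y": 0,"z": 0,"ax": 0,"ay": 0,"az": 0,"hand": -1},
])

```text
t: 18.12
tool_pos: [0.4956, -0.0798, 0.0081]
ee_rot: [0.363, 0.608, 0.604, -0.365]
ft_force: [-0.9, -0.2, -0.4]
gripper_width: 0.0862
grasp_force: 0.0
```

```bash
python3 go.py 0 .03;python3 -c "
from h import *
print(get_state()['ft_force'])"
```

```text
T [ 0.4958 -0.0751  0.0103] now [ 0.4956 -0.0798  0.0081] d [-0.005 -0.883 -0.469] y [ 1.    -0.006  0.   ] shift [ 0.0003  0.0002 -0.0052]
[-0.85830322 -0.16441909 -0.38496384]
```

jog_arm([
  {"x": 0,"y": 0,"z": 0,"ax": 0,"ay": 0,"az": 0,"hand": 1},
  {"x": 0,"y": 0,"z": 0,"ax": 0,"ay": 0,"az": 0,"hand": 1},
  {"x": 0,"y": 0,"z": 0,"ax": 0,"ay": 0,"az": 0,"hand": 1},
  {"x": 0,"y": 0,"z": 0,"ax": 0,"ay": 0,"az": 0,"hand": 1},
  {"x": 0,"y": 0,"z": 0,"ax": 0,"ay": 0,"az": 0,"hand": 1},
  {"x": 0,"y": 0,"z": 0,"ax": 0,"ay": 0,"az": 0,"hand": 1},
  {"x": 0,"y": 0,"z": 0,"ax": 0,"ay": 0,"az": 0,"hand": 1},
  {"x": 0,"y": 0,"z": 0,"ax": 0,"ay": 0,"az": 0,"hand": 1},
])

```text
t: 18.78
tool_pos: [0.4957, -0.0797, 0.0083]
ee_rot: [0.363, 0.608, 0.604, -0.365]
ft_force: [1.0, 2.0, 2.4]
gripper_width: 0.0675
grasp_force: 29.1
```

jog_arm([
  {"x": -0.06,"y": 0,"z": -0.03,"ax": 0,"ay": 0,"az": 0,"hand": 1},
  {"x": -0.12,"y": 0,"z": -0.06,"ax": 0,"ay": 0,"az": 0,"hand": 1},
  {"x": 0,"y": 0,"z": 0,"ax": 0,"ay": 0,"az": 0,"hand": 1},
  {"x": 0,"y": 0,"z": 0,"ax": 0,"ay": 0,"az": 0,"hand": 1},
])

```text
t: 19.12
tool_pos: [0.4952, -0.0805, 0.0281]
ee_rot: [0.363, 0.609, 0.604, -0.365]
ft_force: [1.0, -0.4, -2.3]
gripper_width: 0.0667
grasp_force: 29.4
```

```bash
python3 pic.py wrist w9; python3 kin.py w1 w2 w3 w4 w5 w6 w7 w9|tail -4; python3 - <<'E'
from h import *;import pickle
f=.7
d=pickle.load(open('d0.pkl','rb'))['top']
print(atz(d,269*f,312*f,.06))
E
```

```text
t 19.1167 J [-0.9    0.653  0.422  1.929  0.677  1.307 -0.915] p [ 0.4952 -0.0805  0.0281] R [[0.004, 1.0, -0.006], [0.471, -0.007, -0.882], [-0.882, 0.001, -0.471]] 0.06668518683367812 29.369273631235373 [ 1.  -0.4 -2.3]
[-0.005  0.001 -0.002] 0.037
[-0.006 -0.002 -0.   ] 0.03
0.005592987020970197 [ 0.248  0.    -0.     0.465  0.007  0.02   0.516  0.005  0.387  1.533
 -0.04   0.005 -0.04   0.027]
[0.49561474 0.23051137 0.06      ]
```

Held: 67 mm opening, which is the pail's diameter about 28 mm up. Now lift, carry over the bowl and tip about the grasp.

jog_arm([
  {"x": -0.1,"y": 0,"z": -0.05,"ax": 0,"ay": 0,"az": 0,"hand": 1},
  {"x": -0.15,"y": 0,"z": -0.08,"ax": 0,"ay": 0,"az": 0,"hand": 1},
  {"x": -0.18,"y": 0,"z": -0.1,"ax": 0,"ay": 0,"az": 0,"hand": 1},
  {"x": -0.14,"y": 0,"z": -0.075,"ax": 0,"ay": 0,"az": 0,"hand": 1},
  {"x": -0.06,"y": 0,"z": -0.03,"ax": 0,"ay": 0,"az": 0,"hand": 1},
  {"x": 0.04,"y": 0,"z": -0.07,"ax": 0,"ay": 0,"az": 0,"hand": 1},
  {"x": 0.08,"y": 0,"z": -0.15,"ax": 0,"ay": 0,"az": 0,"hand": 1},
  {"x": 0.118,"y": 0,"z": -0.222,"ax": 0,"ay": 0,"az": 0,"hand": 1},
])

```text
t: 19.83
tool_pos: [0.4943, -0.0307, 0.0988]
ee_rot: [0.362, 0.608, 0.603, -0.367]
ft_force: [-0.2, 0.2, -3.2]
gripper_width: 0.0673
grasp_force: 29.4
```

jog_arm([
  {"x": 0.118,"y": 0,"z": -0.222,"ax": 0,"ay": 0,"az": 0,"hand": 1},
  {"x": 0.118,"y": 0,"z": -0.222,"ax": 0,"ay": 0,"az": 0,"hand": 1},
  {"x": 0.118,"y": 0,"z": -0.222,"ax": 0,"ay": 0,"az": 0,"hand": 1},
  {"x": 0.118,"y": 0,"z": -0.222,"ax": 0,"ay": 0,"az": 0,"hand": 1},
  {"x": 0.118,"y": 0,"z": -0.222,"ax": 0,"ay": 0,"az": 0,"hand": 1},
  {"x": 0.118,"y": 0,"z": -0.222,"ax": 0,"ay": 0,"az": 0,"hand": 1},
  {"x": 0.118,"y": 0,"z": -0.222,"ax": 0,"ay": 0,"az": 0,"hand": 1},
  {"x": 0.118,"y": 0,"z": -0.222,"ax": 0,"ay": 0,"az": 0,"hand": 1},
])

```text
t: 20.5
tool_pos: [0.4955, 0.1738, 0.0972]
ee_rot: [0.363, 0.607, 0.605, -0.366]
ft_force: [1.1, -0.3, -1.9]
gripper_width: 0.067
grasp_force: 29.4
```

jog_arm([
  {"x": 0.118,"y": 0,"z": -0.222,"ax": 0,"ay": 0,"az": 0,"hand": 1},
  {"x": 0.08,"y": 0,"z": -0.15,"ax": 0,"ay": 0,"az": 0,"hand": 1},
  {"x": 0.04,"y": 0,"z": -0.07,"ax": 0,"ay": 0,"az": 0,"hand": 1},
  {"x": 0,"y": 0,"z": 0,"ax": 0,"ay": 0,"az": 0,"hand": 1},
  {"x": 0,"y": 0,"z": 0,"ax": 0,"ay": 0,"az": 0,"hand": 1},
])

```text
t: 20.92
tool_pos: [0.4966, 0.221, 0.098]
ee_rot: [0.363, 0.607, 0.604, -0.366]
ft_force: [-0.3, -0.8, -1.7]
gripper_width: 0.0672
grasp_force: 29.4
```

```bash
python3 pic.py wrist w10; python3 kin.py w1 w2 w3 w4 w5 w6 w7 w9 w10|tail -2; python3 - <<'E'
from sim import *
s=get_state();M=rot(s['ee_rot']);print('G',(s['tool_pos']-.045*M[:,2]).round(4))
q=s['joints'].copy();T,M=fk(q,p)
for i in range(20):
    M=M@R.from_rotvec([0,np.radians(5.4),0]).as_matrix();T=T+.0042*M[:,0];q2=step(q,T,M)
    if i%3==1 or i==19:print(i,q2.round(2),abs(q2-q).max()*12,(T-.045*M[:,2]).round(3),np.where((q2<lo)|(q2>hi))[0])
    q=q2
E
```

```text
t 20.9167 J [-1.091  0.821  0.307  1.386  0.472  1.799 -0.883] p [0.4966 0.221  0.098 ] R [[0.001, 1.0, -0.005], [0.468, -0.005, -0.884], [-0.884, -0.001, -0.468]] 0.06716232959870842 29.368223554101753 [-0.3 -0.8 -1.7]
0.0071719715884697435 [ 0.25   0.     0.     0.467  0.004  0.019  0.519  0.007  0.39   1.535
 -0.039  0.007 -0.038  0.022]
G [0.4971 0.2598 0.1196]
1 [-1.05  0.7   0.29  1.45  0.41  1.68 -0.87] 0.7021154848230631 [0.496 0.26  0.116] []
4 [-0.98  0.53  0.27  1.57  0.3   1.5  -0.83] 0.7444602552798409 [0.496 0.261 0.116] []
7 [-0.89  0.37  0.26  1.69  0.16  1.31 -0.72] 0.7418581145716745 [0.496 0.261 0.117] []
10 [-0.76  0.25  0.25  1.8  -0.04  1.14 -0.53] 0.8965207309202397 [0.496 0.261 0.118] []
13 [-0.61  0.17  0.26  1.92 -0.32  1.03 -0.23] 1.3421392025482541 [0.496 0.261 0.118] []
16 [-0.45  0.16  0.28  2.02 -0.67  1.01  0.15] 1.589547055574567 [0.496 0.26  0.119] []
19 [-0.29  0.23  0.29  2.09 -1.    1.12  0.53] 1.4242292182297873 [0.496 0.26  0.119] []
```

Feasible. Tip now: 20 rows of 5.4° with the shift that holds the grasp point still.

jog_arm([
  {"x": 0.042,"y": 0,"z": 0,"ax": 0,"ay": 0.06,"az": 0,"hand": 1},
  {"x": 0.042,"y": 0,"z": 0,"ax": 0,"ay": 0.06,"az": 0,"hand": 1},
  {"x": 0.042,"y": 0,"z": 0,"ax": 0,"ay": 0.06,"az": 0,"hand": 1},
  {"x": 0.042,"y": 0,"z": 0,"ax": 0,"ay": 0.06,"az": 0,"hand": 1},
  {"x": 0.042,"y": 0,"z": 0,"ax": 0,"ay": 0.06,"az": 0,"hand": 1},
  {"x": 0.042,"y": 0,"z": 0,"ax": 0,"ay": 0.06,"az": 0,"hand": 1},
  {"x": 0.042,"y": 0,"z": 0,"ax": 0,"ay": 0.06,"az": 0,"hand": 1},
  {"x": 0.042,"y": 0,"z": 0,"ax": 0,"ay": 0.06,"az": 0,"hand": 1},
])

```text
t: 21.63
tool_pos: [0.4971, 0.2431, 0.0771]
ee_rot: [0.114, 0.701, 0.695, -0.115]
ft_force: [0.4, -0.1, -2.1]
gripper_width: 0.0673
grasp_force: 29.3
```

jog_arm([
  {"x": 0.042,"y": 0,"z": 0,"ax": 0,"ay": 0.06,"az": 0,"hand": 1},
  {"x": 0.042,"y": 0,"z": 0,"ax": 0,"ay": 0.06,"az": 0,"hand": 1},
  {"x": 0.042,"y": 0,"z": 0,"ax": 0,"ay": 0.06,"az": 0,"hand": 1},
  {"x": 0.042,"y": 0,"z": 0,"ax": 0,"ay": 0.06,"az": 0,"hand": 1},
  {"x": 0.042,"y": 0,"z": 0,"ax": 0,"ay": 0.06,"az": 0,"hand": 1},
  {"x": 0.042,"y": 0,"z": 0,"ax": 0,"ay": 0.06,"az": 0,"hand": 1},
  {"x": 0.042,"y": 0,"z": 0,"ax": 0,"ay": 0.06,"az": 0,"hand": 1},
  {"x": 0.042,"y": 0,"z": 0,"ax": 0,"ay": 0.06,"az": 0,"hand": 1},
])

```text
t: 22.3
tool_pos: [0.4971, 0.2755, 0.0771]
ee_rot: [-0.15, 0.694, 0.688, 0.151]
ft_force: [-1.0, 0.6, -2.9]
gripper_width: 0.0675
grasp_force: 29.3
```

jog_arm([
  {"x": 0.042,"y": 0,"z": 0,"ax": 0,"ay": 0.06,"az": 0,"hand": 1},
  {"x": 0.042,"y": 0,"z": 0,"ax": 0,"ay": 0.06,"az": 0,"hand": 1},
  {"x": 0.042,"y": 0,"z": 0,"ax": 0,"ay": 0.06,"az": 0,"hand": 1},
  {"x": 0.042,"y": 0,"z": 0,"ax": 0,"ay": 0.06,"az": 0,"hand": 1},
  {"x": 0,"y": 0,"z": 0,"ax": 0,"ay": 0,"az": 0,"hand": 1},
  {"x": 0,"y": 0,"z": 0,"ax": 0,"ay": 0,"az": 0,"hand": 1},
  {"x": 0,"y": 0,"z": 0,"ax": 0,"ay": 0,"az": 0,"hand": 1},
  {"x": 0,"y": 0,"z": 0,"ax": 0,"ay": 0,"az": 0,"hand": 1},
])

```text
t: 22.97
tool_pos: [0.4973, 0.2928, 0.0866]
ee_rot: [-0.275, 0.652, 0.65, 0.277]
ft_force: [0.8, 0.7, -1.7]
gripper_width: 0.0673
grasp_force: 29.3
```

```bash
python3 pic.py wrist w11; python3 pic.py scene s11; python3 -c "
from h import *
s=get_state();M=rot(s['ee_rot']);print('G',(s['tool_pos']-.045*M[:,2]).round(4))"
```

```text
t 22.9667 J [-0.295  0.244  0.246  2.064 -1.028  1.085  0.569] p [0.4973 0.2928 0.0866] R [[0.002, 1.0, 0.004], [0.695, -0.004, 0.719], [0.719, 0.001, -0.695]] 0.06730064265475491 29.252230950362144 [ 0.8  0.7 -1.7]
t 23.0167 J [-0.295  0.244  0.246  2.064 -1.028  1.085  0.569] p [0.4974 0.2931 0.0867] R [[0.001, 1.0, 0.004], [0.695, -0.003, 0.719], [0.719, 0.002, -0.695]] 0.06708818907686885 29.25176435750041 [-0.  -0.2 -1.2]
G [0.4972 0.2607 0.1179]
```

jog_arm([
  {"x": 0.042,"y": 0,"z": 0,"ax": 0,"ay": 0.06,"az": 0,"hand": 1},
  {"x": 0.042,"y": 0,"z": 0,"ax": 0,"ay": 0.06,"az": 0,"hand": 1},
  {"x": 0.042,"y": 0,"z": 0,"ax": 0,"ay": 0.06,"az": 0,"hand": 1},
  {"x": 0,"y": 0,"z": 0,"ax": 0,"ay": 0,"az": 0,"hand": 1},
  {"x": 0,"y": 0,"z": 0,"ax": 0,"ay": 0,"az": 0,"hand": 1},
  {"x": 0,"y": 0,"z": 0,"ax": 0,"ay": 0,"az": 0,"hand": 1},
  {"x": 0,"y": 0,"z": 0,"ax": 0,"ay": 0,"az": 0,"hand": 1},
  {"x": 0,"y": 0,"z": 0,"ax": 0,"ay": 0,"az": 0,"hand": 1},
])

```text
t: 23.73
tool_pos: [0.4978, 0.3008, 0.097]
ee_rot: [-0.363, 0.606, 0.605, 0.367]
ft_force: [0.0, 0.4, -1.6]
gripper_width: 0.067
grasp_force: 29.2
```

```bash
python3 pic.py scene s12; python3 pic.py top t12; python3 - <<'E'
from h import *;import pickle
D=pickle.load(open('d0.pkl','rb'))
for n,o in(('scene','s12'),('top','t12')):
    s,d=pickle.load(open(o+'.pkl','rb'))
    u,v=proj(d,[.496,.231,.02]);u,v=int(u),int(v)
    df=np.abs(d['image'].astype(int)-D[n]['image']).sum(2)[v-24:v+24:2,u-32:u+32:1]
    print(n,u,v)
    print('\n'.join(''.join(' .:*#'[min(4,x//25)] for x in r) for r in df))
E
```

```text
t 23.7333 J [-0.156  0.394  0.226  2.085 -1.28   1.288  0.875] p [0.4978 0.3008 0.097 ] R [[-0.001, 1.0, 0.005], [0.467, -0.004, 0.884], [0.884, 0.003, -0.467]] 0.06698676642365052 29.237804490405743 [ 0.   0.4 -1.6]
t 23.7833 J [-0.155  0.394  0.226  2.085 -1.28   1.289  0.875] p [0.4977 0.3007 0.0968] R [[-0.0, 1.0, 0.005], [0.467, -0.004, 0.884], [0.884, 0.003, -0.467]] 0.06705884671991388 29.237780944133824 [ 1.1  0.8 -1.7]
scene 350 184
##############################..*############################: .
##############:*##::#########* . :###########################* .
. .*########. ..: ... .########.  *#########################: ..
.. .*##*###*:  .**..  .. ##################################.....
...  :**####***######: ..  ##############################: .....
. .:.:*###############...... ########################### .......
 :###*#################.   .*########################## ........
#######################################################.........
#######################################################* .......
########################################################: ......
**:*
[... 1777 characters left out ...]
#####.*####*#####################################:
. .:::**###########.*############*:#############################
.. :::*#############*############::#############################
...  .##########################**##############################
.......:########################################################
........########################################################
........... :***##*#############################################
.............#########*###########################:::::.:*. .:**
.................. ..*###########################*:::::**.  :***
....................... .:########################*.  .: . *****
..........................:########################..... :*#****
```

Arm and pail hide the bowl from here. I'll turn the pail back upright over the bowl, then check.

jog_arm([
  {"x": -0.042,"y": 0,"z": 0,"ax": 0,"ay": -0.06,"az": 0,"hand": 1},
  {"x": -0.042,"y": 0,"z": 0,"ax": 0,"ay": -0.06,"az": 0,"hand": 1},
  {"x": -0.042,"y": 0,"z": 0,"ax": 0,"ay": -0.06,"az": 0,"hand": 1},
  {"x": -0.042,"y": 0,"z": 0,"ax": 0,"ay": -0.06,"az": 0,"hand": 1},
  {"x": -0.042,"y": 0,"z": 0,"ax": 0,"ay": -0.06,"az": 0,"hand": 1},
  {"x": -0.042,"y": 0,"z": 0,"ax": 0,"ay": -0.06,"az": 0,"hand": 1},
  {"x": -0.042,"y": 0,"z": 0,"ax": 0,"ay": -0.06,"az": 0,"hand": 1},
  {"x": -0.042,"y": 0,"z": 0,"ax": 0,"ay": -0.06,"az": 0,"hand": 1},
])

```text
t: 24.5
tool_pos: [0.4978, 0.276, 0.0747]
ee_rot: [-0.114, 0.7, 0.695, 0.117]
ft_force: [-0.7, 0.1, -2.0]
gripper_width: 0.0671
grasp_force: 29.3
```

jog_arm([
  {"x": -0.042,"y": 0,"z": 0,"ax": 0,"ay": -0.06,"az": 0,"hand": 1},
  {"x": -0.042,"y": 0,"z": 0,"ax": 0,"ay": -0.06,"az": 0,"hand": 1},
  {"x": -0.042,"y": 0,"z": 0,"ax": 0,"ay": -0.06,"az": 0,"hand": 1},
  {"x": -0.042,"y": 0,"z": 0,"ax": 0,"ay": -0.06,"az": 0,"hand": 1},
  {"x": -0.042,"y": 0,"z": 0,"ax": 0,"ay": -0.06,"az": 0,"hand": 1},
  {"x": -0.042,"y": 0,"z": 0,"ax": 0,"ay": -0.06,"az": 0,"hand": 1},
  {"x": -0.042,"y": 0,"z": 0,"ax": 0,"ay": -0.06,"az": 0,"hand": 1},
  {"x": -0.042,"y": 0,"z": 0,"ax": 0,"ay": -0.06,"az": 0,"hand": 1},
])

```text
t: 25.17
tool_pos: [0.4971, 0.2442, 0.0742]
ee_rot: [0.149, 0.693, 0.689, -0.149]
ft_force: [1.0, 0.0, -0.7]
gripper_width: 0.067
grasp_force: 29.3
```

jog_arm([
  {"x": -0.042,"y": 0,"z": 0,"ax": 0,"ay": -0.06,"az": 0,"hand": 1},
  {"x": -0.042,"y": 0,"z": 0,"ax": 0,"ay": -0.06,"az": 0,"hand": 1},
  {"x": -0.042,"y": 0,"z": 0,"ax": 0,"ay": -0.06,"az": 0,"hand": 1},
  {"x": -0.042,"y": 0,"z": 0,"ax": 0,"ay": -0.06,"az": 0,"hand": 1},
  {"x": -0.042,"y": 0,"z": 0,"ax": 0,"ay": -0.06,"az": 0,"hand": 1},
  {"x": -0.042,"y": 0,"z": 0,"ax": 0,"ay": -0.06,"az": 0,"hand": 1},
  {"x": -0.042,"y": 0,"z": 0,"ax": 0,"ay": -0.06,"az": 0,"hand": 1},
  {"x": 0,"y": 0,"z": 0,"ax": 0,"ay": 0,"az": 0,"hand": 1},
])

```text
t: 25.83
tool_pos: [0.4942, 0.2232, 0.0866]
ee_rot: [0.363, 0.604, 0.606, -0.368]
ft_force: [-1.4, 0.9, -2.9]
gripper_width: 0.0671
grasp_force: 29.4
```

```bash
python3 -c "
from h import *
s=get_state();M=rot(s['ee_rot']);print('G',(s['tool_pos']-.045*M[:,2]).round(4),M.round(3),s['joints'].round(2))"
```

```text
G [0.4944 0.263  0.1075] [[-0.005  1.    -0.005]
 [ 0.465 -0.002 -0.885]
 [-0.885 -0.007 -0.465]] [-1.09  0.84  0.3   1.39  0.47  1.79 -0.89]
```

jog_arm([
  {"x": -0.1,"y": 0,"z": -0.05,"ax": 0,"ay": 0,"az": 0,"hand": 1},
  {"x": -0.04,"y": 0,"z": -0.02,"ax": 0,"ay": 0,"az": 0,"hand": 1},
  {"x": -0.06,"y": 0,"z": 0.11,"ax": 0,"ay": 0,"az": 0,"hand": 1},
  {"x": -0.118,"y": 0,"z": 0.222,"ax": 0,"ay": 0,"az": 0,"hand": 1},
  {"x": -0.118,"y": 0,"z": 0.222,"ax": 0,"ay": 0,"az": 0,"hand": 1},
  {"x": -0.118,"y": 0,"z": 0.222,"ax": 0,"ay": 0,"az": 0,"hand": 1},
  {"x": -0.118,"y": 0,"z": 0.222,"ax": 0,"ay": 0,"az": 0,"hand": 1},
  {"x": -0.118,"y": 0,"z": 0.222,"ax": 0,"ay": 0,"az": 0,"hand": 1},
])

```text
t: 26.5
tool_pos: [0.497, 0.0809, 0.1099]
ee_rot: [0.362, 0.611, 0.604, -0.362]
ft_force: [0.5, 0.4, -0.5]
gripper_width: 0.067
grasp_force: 29.3
```

jog_arm([
  {"x": -0.118,"y": 0,"z": 0.222,"ax": 0,"ay": 0,"az": 0,"hand": 1},
  {"x": -0.118,"y": 0,"z": 0.222,"ax": 0,"ay": 0,"az": 0,"hand": 1},
  {"x": -0.118,"y": 0,"z": 0.222,"ax": 0,"ay": 0,"az": 0,"hand": 1},
  {"x": -0.118,"y": 0,"z": 0.222,"ax": 0,"ay": 0,"az": 0,"hand": 1},
  {"x": -0.118,"y": 0,"z": 0.222,"ax": 0,"ay": 0,"az": 0,"hand": 1},
  {"x": -0.06,"y": 0,"z": 0.11,"ax": 0,"ay": 0,"az": 0,"hand": 1},
  {"x": 0,"y": 0,"z": 0,"ax": 0,"ay": 0,"az": 0,"hand": 1},
  {"x": 0,"y": 0,"z": 0,"ax": 0,"ay": 0,"az": 0,"hand": 1},
])

```text
t: 27.17
tool_pos: [0.4957, -0.0558, 0.1086]
ee_rot: [0.362, 0.61, 0.604, -0.364]
ft_force: [-0.2, 1.5, -2.4]
gripper_width: 0.0669
grasp_force: 29.3
```

```bash
python3 pic.py scene s13; python3 pic.py top t13; python3 -c "
from h import *
s=get_state();M=rot(s['ee_rot']);print('G',(s['tool_pos']-.045*M[:,2]).round(4),'d',M[:,2].round(3))"; python3 - <<'E'
from h import *;import pickle
D=pickle.load(open('d0.pkl','rb'))
for n,o in(('scene','s13'),('top','t13')):
    s,d=pickle.load(open(o+'.pkl','rb'))
    u,v=proj(d,[.496,.231,.02]);u,v=int(u),int(v)
    df=np.abs(d['image'].astype(int)-D[n]['image']).sum(2)[v-30:v+30:2,u-35:u+35:1]
    print(n,u,v)
    print('\n'.join(''.join(' .:*#'[min(4,x//25)] for x in r) for r in df))
E
```

```text
t 27.1667 J [-0.936  0.52   0.427  1.895  0.688  1.454 -0.841] p [ 0.4957 -0.0558  0.1086] R [[0.006, 1.0, -0.006], [0.473, -0.008, -0.881], [-0.881, 0.003, -0.473]] 0.06693895134657221 29.347509944979482 [-0.2  1.5 -2.4]
t 27.2167 J [-0.937  0.521  0.426  1.894  0.688  1.454 -0.841] p [ 0.4961 -0.0546  0.108 ] R [[0.005, 1.0, -0.004], [0.473, -0.006, -0.881], [-0.881, 0.002, -0.473]] 0.06729150113767322 29.34740456719144 [ 0.2  0.1 -2.3]
G [ 0.4964 -0.0143  0.129 ] d [-0.003 -0.881 -0.472]
scene 350 184
########################################***:..    ..  .. . ..... .....
######################::*########################*:.   ....... .... ..
##################:.  .  *###########################**.   . ..  ... .
##########*. ..  ....... .################################*.  ........
#######*.  ............. .###################################:   .....
######. ................. :*###################################*. ... 
####: ..... ..............  *#####################################. ..
##.  .... .................. .*###################################*: .
##*. .............. ..
[... 2981 characters left out ...]
###***##########.:#####*****************#*#******::.*########
#############*#################**************######******:::.*########
#############****############*****::::****#####*##*******::::*#.*##*##
#############*****###############################*******:.  .  .:*****
#############*******######:...................... ............ .******
##############*********##* .....................................:*****
#############*:*********** ............................... ...... ..**
##############:::*********.............................   ............
###############*::::******* ..........................................
##############*.:***:::::** .......................   ................
```

jog_arm([
  {"x": 0.06,"y": 0,"z": 0.056,"ax": 0,"ay": 0,"az": 0,"hand": 1},
  {"x": 0.122,"y": 0,"z": 0.113,"ax": 0,"ay": 0,"az": 0,"hand": 1},
  {"x": 0.15,"y": 0,"z": 0.14,"ax": 0,"ay": 0,"az": 0,"hand": 1},
  {"x": 0.15,"y": 0,"z": 0.14,"ax": 0,"ay": 0,"az": 0,"hand": 1},
  {"x": 0.122,"y": 0,"z": 0.113,"ax": 0,"ay": 0,"az": 0,"hand": 1},
  {"x": 0.09,"y": 0,"z": 0.08,"ax": 0,"ay": 0,"az": 0,"hand": 1},
  {"x": 0.03,"y": 0,"z": 0.015,"ax": 0,"ay": 0,"az": 0,"hand": 1},
  {"x": 0,"y": 0,"z": 0,"ax": 0,"ay": 0,"az": 0,"hand": 1},
])

```text
t: 27.93
tool_pos: [0.4951, -0.0795, 0.0119]
ee_rot: [0.363, 0.607, 0.605, -0.366]
ft_force: [0.3, -0.1, -2.1]
gripper_width: 0.0673
grasp_force: 29.3
```

```bash
python3 go.py 0 .03;python3 -c "
from h import *
print(get_state()['ft_force'])"
```

```text
T [ 0.4958 -0.0751  0.0103] now [ 0.4951 -0.0795  0.0119] d [-0.005 -0.884 -0.468] y [ 1.    -0.005 -0.001] shift [ 0.0035  0.0007 -0.0031]
[ 0.31045347 -0.10401642 -2.14263265]
```

Lower in 1–2 mm steps until it touches.

jog_arm([
  {"x": 0.018,"y": 0,"z": 0.01,"ax": 0,"ay": 0,"az": 0,"hand": 1},
  {"x": 0.009,"y": 0,"z": 0.005,"ax": 0,"ay": 0,"az": 0,"hand": 1},
  {"x": 0,"y": 0,"z": 0,"ax": 0,"ay": 0,"az": 0,"hand": 1},
  {"x": 0,"y": 0,"z": 0,"ax": 0,"ay": 0,"az": 0,"hand": 1},
])

```text
t: 28.27
tool_pos: [0.4957, -0.0795, 0.0101]
ee_rot: [0.363, 0.608, 0.604, -0.365]
ft_force: [1.3, -0.2, -1.6]
gripper_width: 0.067
grasp_force: 29.3
```

jog_arm([
  {"x": 0.009,"y": 0,"z": 0.005,"ax": 0,"ay": 0,"az": 0,"hand": 1},
  {"x": 0,"y": 0,"z": 0,"ax": 0,"ay": 0,"az": 0,"hand": 1},
  {"x": 0,"y": 0,"z": 0,"ax": 0,"ay": 0,"az": 0,"hand": 1},
])

```text
t: 28.52
tool_pos: [0.4954, -0.0798, 0.0088]
ee_rot: [0.363, 0.608, 0.604, -0.365]
ft_force: [0.7, -0.2, -2.8]
gripper_width: 0.067
grasp_force: 29.3
```

jog_arm([
  {"x": 0.009,"y": 0,"z": 0.005,"ax": 0,"ay": 0,"az": 0,"hand": 1},
  {"x": 0,"y": 0,"z": 0,"ax": 0,"ay": 0,"az": 0,"hand": 1},
  {"x": 0,"y": 0,"z": 0,"ax": 0,"ay": 0,"az": 0,"hand": 1},
])

```text
t: 28.77
tool_pos: [0.4954, -0.0802, 0.0083]
ee_rot: [0.364, 0.608, 0.604, -0.366]
ft_force: [-0.3, 1.0, 3.7]
gripper_width: 0.0668
grasp_force: 29.0
```

Touched down (force rose to +3.7 N). Release and withdraw along the approach line.

jog_arm([
  {"x": 0,"y": 0,"z": 0,"ax": 0,"ay": 0,"az": 0,"hand": -1},
  {"x": 0,"y": 0,"z": 0,"ax": 0,"ay": 0,"az": 0,"hand": -1},
  {"x": 0,"y": 0,"z": 0,"ax": 0,"ay": 0,"az": 0,"hand": -1},
  {"x": 0,"y": 0,"z": 0,"ax": 0,"ay": 0,"az": 0,"hand": -1},
  {"x": 0,"y": 0,"z": 0,"ax": 0,"ay": 0,"az": 0,"hand": -1},
  {"x": 0,"y": 0,"z": 0,"ax": 0,"ay": 0,"az": 0,"hand": -1},
  {"x": 0,"y": 0,"z": -0.05,"ax": 0,"ay": 0,"az": 0,"hand": -1},
  {"x": 0,"y": 0,"z": -0.1,"ax": 0,"ay": 0,"az": 0,"hand": -1},
])

```text
t: 29.43
tool_pos: [0.4946, -0.0676, 0.0149]
ee_rot: [0.363, 0.608, 0.604, -0.366]
ft_force: [0.3, 0.1, 0.5]
gripper_width: 0.0867
grasp_force: 0.0
```

jog_arm([
  {"x": 0,"y": 0,"z": -0.2,"ax": 0,"ay": 0,"az": 0,"hand": -1},
  {"x": 0,"y": 0,"z": -0.2,"ax": 0,"ay": 0,"az": 0,"hand": -1},
  {"x": 0,"y": 0,"z": -0.25,"ax": 0,"ay": 0,"az": 0,"hand": -1},
  {"x": 0,"y": 0,"z": -0.3,"ax": 0,"ay": 0,"az": 0,"hand": -1},
  {"x": -0.1,"y": 0,"z": -0.3,"ax": 0,"ay": 0,"az": 0,"hand": -1},
  {"x": -0.3,"y": 0,"z": -0.2,"ax": 0,"ay": 0,"az": 0,"hand": -1},
  {"x": -0.35,"y": 0,"z": -0.1,"ax": 0,"ay": 0,"az": 0,"hand": -1},
  {"x": -0.35,"y": 0,"z": 0,"ax": 0,"ay": 0,"az": 0,"hand": -1},
])

```text
t: 30.1
tool_pos: [0.4968, 0.0223, 0.1864]
ee_rot: [0.364, 0.607, 0.606, -0.363]
ft_force: [-0.1, 0.5, -0.1]
gripper_width: 0.0875
grasp_force: 0.0
```

jog_arm([
  {"x": -0.3,"y": 0,"z": -0.2,"ax": 0,"ay": 0.07,"az": 0,"hand": -1},
  {"x": -0.2,"y": 0,"z": -0.2,"ax": 0,"ay": 0.07,"az": 0,"hand": -1},
  {"x": 0,"y": 0,"z": 0,"ax": 0,"ay": 0.07,"az": 0,"hand": -1},
  {"x": 0,"y": 0,"z": 0,"ax": 0,"ay": 0.07,"az": 0,"hand": -1},
  {"x": 0,"y": 0,"z": 0,"ax": 0,"ay": 0.07,"az": 0,"hand": -1},
  {"x": 0,"y": 0,"z": 0,"ax": 0,"ay": 0.07,"az": 0,"hand": -1},
  {"x": 0,"y": 0,"z": 0,"ax": 0,"ay": 0.07,"az": 0,"hand": -1},
  {"x": 0,"y": 0,"z": 0,"ax": 0,"ay": 0,"az": 0,"hand": -1},
])

```text
t: 30.77
tool_pos: [0.497, 0.022, 0.2521]
ee_rot: [0.109, 0.705, 0.693, -0.107]
ft_force: [0.3, -1.3, 1.2]
gripper_width: 0.0869
grasp_force: 0.0
```

```bash
python3 pic.py scene s14; python3 pic.py top t14; python3 - <<'E'
from h import *;import pickle
D=pickle.load(open('d0.pkl','rb'))
for n,o in(('scene','s14'),('top','t14')):
    s,d=pickle.load(open(o+'.pkl','rb'))
    u,v=proj(d,[.496,.231,.02]);u,v=int(u),int(v)
    df=np.abs(d['image'].astype(int)-D[n]['image']).sum(2)[v-30:v+30:2,u-35:u+35:1]
    print(n,u,v)
    print('\n'.join(''.join(' .:*#'[min(4,x//25)] for x in r) for r in df))
E
```

```text
t 30.7667 J [-0.812  0.007  0.489  1.736  0.288  1.501 -0.374] p [0.497  0.022  0.2521] R [[0.017, 1.0, 0.001], [0.953, -0.016, -0.302], [-0.302, 0.006, -0.953]] 0.08690486606906586 0.0 [ 0.3 -1.3  1.2]
t 30.8167 J [-0.814  0.01   0.485  1.737  0.289  1.502 -0.377] p [0.4964 0.0242 0.2507] R [[0.013, 1.0, -0.0], [0.952, -0.012, -0.305], [-0.305, 0.004, -0.952]] 0.08701315954289807 0.0 [-0.1  0.2  0.9]
scene 350 184
  ..  .  .. .       ..  .. . ..  ..... ... ...        .  ...   .  ..  
.     . .       ..    ..  .  ...  . . .     . .... .    ..   ..       
. .   .  ..  :.  . . .... ......  . .  . ..     . .  . .     .   .    
  ..      :####.  .. . .. ..  .  ..  ... ...... . .  .  . . .  . .  . 
  . ..  :######*. ..   .. ... . .. ..........  ....  . .. .  .     .  
  . .  *#########.  ..  .   .. .. ......... . ..   ..  . .   ... .  . 
      *###*######*.   . ..... ....  .. ..    ... .... . ..  .. ..     
:   .*#############.  .  . .. .. . .    .         .. .....      . ..  
####################*. ...................... .  .  .. . .. .. . .  . 
######################:  ...   .....    ..
[... 2890 characters left out ...]
...... .################################################:####
.................. #############################################:#####
...................:##################################################
. ................. ##########################################..######
........ ............########################################.*#######
.....................*#####################################*.:########
. ................... ###################################:..##########
. ....................:###########################*####:..############
...................... ######################***#####...*#############
............. ..........##################**######....*###############
```

jog_arm([
  {"x": -0.2,"y": 0,"z": 0.03,"ax": 0,"ay": 0.07,"az": 0,"hand": -1},
  {"x": -0.36,"y": 0,"z": 0,"ax": 0,"ay": 0.07,"az": 0,"hand": -1},
  {"x": -0.38,"y": 0,"z": 0,"ax": 0,"ay": 0.05,"az": 0,"hand": -1},
  {"x": -0.38,"y": 0,"z": 0,"ax": 0,"ay": 0,"az": 0,"hand": -1},
  {"x": -0.38,"y": 0,"z": 0,"ax": 0,"ay": 0,"az": 0,"hand": -1},
  {"x": -0.38,"y": 0,"z": 0,"ax": 0,"ay": 0,"az": 0,"hand": -1},
  {"x": -0.38,"y": 0,"z": 0,"ax": 0,"ay": 0,"az": 0,"hand": -1},
  {"x": 0,"y": 0,"z": 0,"ax": 0,"ay": 0,"az": 0,"hand": -1},
])

```text
t: 31.53
tool_pos: [0.4926, -0.2246, 0.264]
ee_rot: [0.006, 0.712, 0.702, -0.008]
ft_force: [-1.1, -0.7, 0.1]
gripper_width: 0.0867
grasp_force: 0.0
```

```bash
python3 pic.py scene s15; python3 pic.py top t15; python3 - <<'E'
from h import *;import pickle
D=pickle.load(open('d0.pkl','rb'))
for n,o in(('scene','s15'),('top','t15')):
    s,d=pickle.load(open(o+'.pkl','rb'))
    for c,z,H,W in (([.496,.231],.02,28,40),([.496,-.038],.05,26,34)):
        u,v=proj(d,[*c,z]);u,v=int(u),int(v)
        df=np.abs(d['image'].astype(int)-D[n]['image']).sum(2)[v-H:v+H:2,u-W:u+W]
        print(n,u,v)
        print('\n'.join(''.join(' .:*#'[min(4,x//25)] for x in r) for r in df))
E
```

```text
t 31.5333 J [-0.476  0.058  0.886  1.645 -0.025  1.455  0.398] p [ 0.4926 -0.2246  0.264 ] R [[0.014, 1.0, -0.004], [1.0, -0.014, -0.021], [-0.021, -0.003, -1.0]] 0.08674494769956773 0.0 [-1.1 -0.7  0.1]
t 31.5833 J [-0.478  0.058  0.881  1.646 -0.027  1.456  0.394] p [ 0.4935 -0.2204  0.2636] R [[0.011, 1.0, -0.004], [1.0, -0.011, -0.018], [-0.018, -0.004, -1.0]] 0.08723279746025518 0.0 [0.2 1.2 0.4]
scene 350 184
 ..          .      ... .  .. ..  ...    . ..   ..   ..      .    . .      .   .
.    . . . .   .    ..... ...... ..     . . .. ..  . .  .....     ..  . . ..   .
 .   .. .    .   .. . .. . .. .... . ... ....... ..  ...  .   .  .    .. .     .
 .     .. .   . .. ... ..  ..   .. .... ..    ..     ...  .    . ..   ..      . 
   .     .  .        ...  . . .  .. ........... ... . . .. . ..  .   .   .   .  
. ..     . .   . ... .   .   .. ..  ..  . ..   ...... ....  ...   ....  . .    .
 .   ..   . .  ....    ...   ..... .... .... . ..   .  ..  ... .  .. .  . ..    
.      ..    ..  ....... . .. ................ ..... .  .... ... ....   .  .... 
 .  . . .. . .     . .... .......
[... 6780 characters left out ...]
          
                     :::::*################.##.*.#*:**.             
                     :#.::::##############.##:: *#*:::            .*
                     .*#*. :.*##########:*#.    :#*..             **
                       :##*.. ::::.:*:.: ...   .  :              *#*
                        .*###** :#. ***.##:    . .            . :*#*
                           .*#####  ....  ::: #*               :*###
                          .. . .*#:. .    *#:                 .*##*#
                        .        .::::                        :##***
                           .                                  :####*
                                                             :*#****
```

The difference pictures show three balls together at the bowl's centre, top view near (190,219). The bowl has not moved, and the pail stands at (282,218). The gripper is clear.

```bash
python3 -c "
from h import *
print(r.job_done())"
```

```text
the job is handed in; nothing more can be done
None
```

I handed the job in at about 32 s: all three soap balls are in the bowl, and the empty pail stands on the counter, clear of the bowl and the organiser. I checked this only by comparing before-and-after pictures in code, and handing in returned no verdict.

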